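# Stand a gel comb in the casting tray by way of an angled rest

## Task

Pick up the comb with five wide teeth that lies flat on the bench and park it, teeth downhill, on the two slopes of the angled rest, letting go of it there. Then take it again by the back of its spine, stand it upright, teeth down, in the notches of the casting tray nearer the tray's closed end (the end towards the robot), let go, and only then push the tray all the way home against the rubber-faced end wall with the comb still standing in it. Leave the fine-toothed comb and the other things on the bench where they are.

Things in the scene. Friction and masses are not known exactly. Their poses are not given: they have to be found in the camera images.
- comb: Black plastic gel comb, flat at the start, 70 g. Spine 150 mm long (y), 26 wide (x), 12 thick (z). Five teeth on one long side, 13 mm wide, 20 long, 6 thick (mid-thickness), pitch 20, one in the middle. 28 mm of spine is tooth-free at each end. Origin: centre of the spine's underside; x points to the tooth tips (back of spine at x -13, tips at +33 mm), y along the spine.
- comb_mid (a point): Centre of the comb's spine (middle of its length, width and thickness), 6 mm above the comb's origin along the comb's z.
- fine_comb: Bystander: comb with the same spine but twelve narrow teeth (4 mm wide, pitch 8 mm), lying flat near the other; same axes and origin. Which of the two lies nearer the robot varies.
- angled_rest: White rest, fixed: base 120 x 164 x 10 mm with two cheeks 28 mm wide (54 to 82 mm either side of the middle), open between them down to the base. The cheeks' tops slope 45 degrees, falling towards the rest's +x (roughly the robot's left), top edge 107 mm above the bench. Ledges 12 mm high at the foot of the slopes stop the spine's tooth-free ends. Origin: centre of underside, z up.
- rest_seat (a point): On the plane of the two slopes, midway between the cheeks, 79 mm above the bench, 13 mm uphill of the ledges: the centre of the spine's underside (comb's origin) lies here when the comb is parked on the slopes against the ledges, teeth pointing downhill in the open middle. Axes as angled_rest (not tilted).
- casting_stand: Light grey casting stand, fixed: base plate 290 (x) x 170 x 12 mm, low side rails (tops 22 mm above the bench), a 57 mm high end wall with black rubber face at its +x end (far from the robot). The sliding tray lies in it. Origin: centre of underside, z up.
- tray (a joint): Tray travel along the stand's +x, m: 0 = fully out towards the robot, 0.075 = home at the rubber face (hard stop). Friction about 3 N; stays where left. Tray 170 (x) x 122 mm, floor top 18 mm above the bench, side walls 8 mm thick (53 to 61 mm either side of the middle), tops at 41 mm. Closed only at the robot's end.
- notch (a point): Middle of the notch pair to use, at the notch floors (41 mm above the bench), 63 mm from the closed end's outer face; moves with the tray. Each notch: 18 mm wide (x) between posts 6 mm thick, 18 high. The seated spine stands across the side walls along y, its middle 13 mm above this point. A second pair, 65 mm farther from the robot, stays empty. Axes as casting_stand.
- push_face (a point): Middle of the outer face of the tray's closed end, 33 mm above the bench, facing the robot (-x of the stand); this wall is 122 mm wide, its top 47 mm above the bench. Push here towards the stand's +x. Moves with the tray.
- vial_a: Bystander: amber vial with red cap, 22 mm wide, 42 mm tall, standing. Origin: centre of underside.
- vial_b: Bystander: a second such vial.
- spatula: Bystander: spatula, 160 mm long, lying on the bench.
- tip_box: Bystander: blue box of pipette tips, 85 x 120 x 57 mm. Origin: centre of underside.
- tube_box: Bystander: white box with cardboard grid, 135 x 135 x 50 mm. Origin: centre of underside.
- beaker: Bystander: glass beaker, 70 mm wide, 80 mm tall. Origin: centre of underside.
- reagent: Bystander: glass bottle, 70 mm wide, 150 mm tall. Origin: centre of underside.
Things that resemble listed ones, but are neither listed nor needed, are in the scene too. Leave any turquoise look-alike of the angled_rest alone. Leave any orange look-alike of the comb alone.

How it is judged:
By the outcome, as a careful person would: the job done as asked, in the order asked, and still so for the second after the job is handed in, with the robot touching nothing.
It also fails if it takes over 70 s, if anything falls off the work surface, if the arm or the gripper's body presses on something with over 40 N, if the wrist force passes 120 N, or if a joint passes its speed limit or range.

## Robot

A 6-joint arm with a two-finger parallel gripper is mounted at the origin on the work surface. World frame = base frame: x ahead of the robot, y to its left, z up, the work surface at z = 0. Lengths are in m, angles in rad, forces in N, time in s.
With the tool pointing down it reaches from about 0.375 to 0.975 m from the base axis. Payload 3.8 kg.
Tool frame: the origin (TCP) lies on the centre line of the jaws, within the pads' length; the fingertips stand 14 mm ahead of it and the grasp point (between the pads) lies 5 mm behind it; x points along the fingers, y is the direction in which the jaws open and shut, and the axes are right-handed (so a half turn about x gives the same grasp; the last joint's range is limited). The gripper opens to 85 mm and grips with 20 to 120 N. Pads are 22 mm wide; open, the fingers measure 114 mm over their backs; the gripper's body (76 mm by 85 mm) begins 54 mm behind the grasp point. The pads swing forward as they close: fully open they stand 13 mm farther back than shut.
Start: joints at [-1.343, 0.264, 1.604, -0, 1.274, -0.037], TCP at [0.177, -0.651, 0.245] pointing down, gripper open.
Joint ranges: [-2.63, 2.63], [-0.94, 2.18], [0.31, 2.57], [-1.31, 4.45], [0, 2.66], [-2.55, 2.55]. Speed limits (rad/s): [2.57, 2.57, 3.14, 3.14, 3.14, 3.14].

## Interface

Orientations are given as a rotation vector (axis times angle).
In Python, from workcell import bot gives the robot as it stands.
- The arm moves only by the shell command python3 -m creep 'ROWS' [FORCE]. ROWS is JSON, a list of rows, each an object with "grip": the finger opening in cm, from 0 to 8.54; "dp": the shift along the tool's x, y, z in cm, a list of three; "rotation": the turn, a rotation vector about the tool's x, y, z in rad, a list of three. A call has 1 to 5 rows; each row is the pose to reach, as a shift and turn from the pose commanded when the call began, along the tool's axes at that moment; what a row does not reach only later rows make up. A row lasts 1/12 s, in which the tool goes at most 41.7 mm and 7.16 degrees, less where a joint would pass 70% of its speed; a pose out of reach is approached as far as the arm can. A call with a gripper value outside its range is refused whole. The fingers move at their own pace and stop on an object; FORCE is the grip in N (left out, the last holds). Time passes only in rows, so rows that repeat a pose let the fingers close. It gives the time, the measured TCP pose, the force and the opening at its end, in the units of the state.
- bot.read_state(): the state, without advancing time (a new reading comes with each control period).
- bot.read_camera(name): name is "scene" or "top" or "wrist"; returns (picture, depth): 480x640x3 uint8, red, green, blue; 480x640 float32, m along the optical axis (not along the pixel's ray), 0 where there is no reading.
- bot.get_calibration(name): a dict with "fx", "fy", "cx", "cy" (pixels), "rvec" (rotation vector, rad) and "tvec" (3), from world to camera coordinates, as OpenCV has them. Camera axes: x right, y down, z forward; pixel columns grow to the right and rows downward; lengths in m; the calibration is good to about 2 mm. A picture is of the moment at which its call begins: read the wrist's pose just before it. get_calibration takes no time and is no camera call; for the wrist camera it gives the pose at the moment of the call.
- bot.finish_job(): hands the job in, once; it reports no verdict.
The state is a dict: "time": time; "q": joint angles; "joint_vel": joint speeds; "joint_torque": joint torques, N m; "tool_pos": TCP position; "tcp_rot": TCP orientation; "wrist_force": force on the tool from outside, world axes, zero at the start; "torque": the same for the moment, N m; "width": opening from 0.0 (shut) to 1.0 (fully open).
Only numpy, scipy, OpenCV 4.12 (cv2) and the standard library are available. Lean on these libraries where they do the work, as an engineer would, in place of code of your own. Each camera call takes 0.05 s, during which the arm holds its last target.

## Working session

There is one attempt and no reset: what is moved stays moved. The work goes in short steps, Python scripts to look and compute and a shell command to move; the robot and the scene stay as the last step left them, time stands still between calls to the robot, and variables do not carry over. Pictures are saved under pics/ and viewed, and the job is handed in when it is done.

```bash
ls; mkdir -p pics; python3 - <<'E'
from workcell import bot
import cv2
print(bot.read_state())
for n in ("scene","top"):
    p,d=bot.read_camera(n); cv2.imwrite(f"pics/{n}0.png",p[...,::-1]); print(bot.get_calibration(n))
    import numpy as np; np.save(f"/tmp/{n}0.npy",d)
E
```

```text
pics
{'time': 0.0, 'q': array([-1.34295108e+00,  2.64764019e-01,  1.60538458e+00,  1.16245511e-05,
        1.27366821e+00, -3.69412078e-02]), 'joint_vel': array([-0.00162454,  0.00106066,  0.00023463,  0.00064711, -0.00157493,
       -0.00175014]), 'joint_torque': array([ 7.08844891e-04, -5.15109730e+01, -3.67318118e+01,  2.94877891e-04,
        1.30044058e-02,  1.37727031e-05]), 'tool_pos': array([ 0.17646765, -0.65080515,  0.24394894]), 'tcp_rot': array([ 2.08078475,  0.27945233, -2.08120654]), 'wrist_force': array([-0.30343995, -1.09842825, -0.23565607]), 'torque': array([-0.00029846, -0.05885686,  0.01728761]), 'width': 1.0018680928510841}
{'fx': 622.0552998112134, 'fy': 622.0552998112134, 'cx': 327.8185147803512, 'cy': 236.21665888162238, 'rvec': array([ 2.04961288,  1.24576056, -0.56372174]), 'tvec': array([-0.37952449, -0.17514726,  1.62219642])}
{'fx': 590.974123178521, 'fy': 590.974123178521, 'cx': 320.83210784543434, 'cy': 246.83156533885798, 'rvec': array([ 2.1749138 , -2.14220794,  0.1425523 ]), 'tvec': array([0.1744095 , 0.52176542, 1.33891293])}
```

View pics/scene0.png

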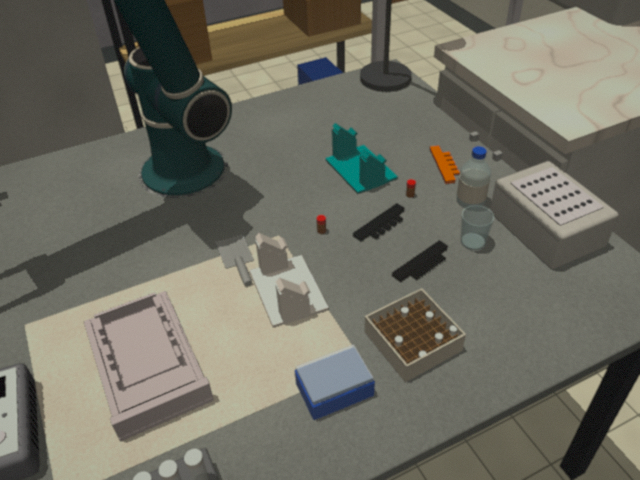

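View pics/top0.png

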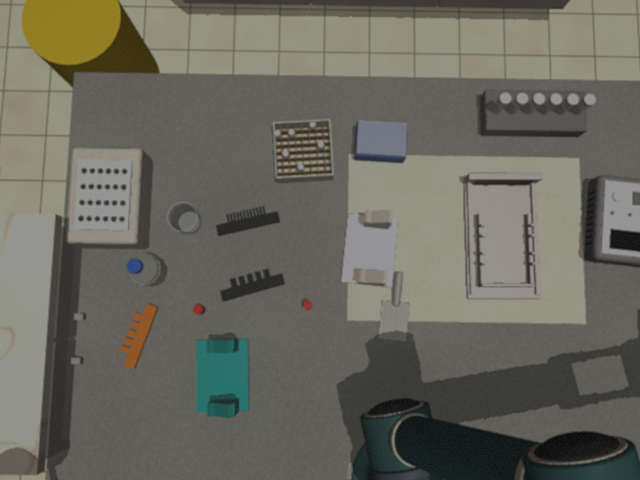

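```bash
cat > h.py <<'E'
import numpy as np, cv2
from workcell import bot
from scipy.spatial.transform import Rotation as R
def ray(cal,u,v):
    Rm=R.from_rotvec(cal['rvec']).as_matrix(); o=-Rm.T@cal['tvec']
    d=Rm.T@np.array([(u-cal['cx'])/cal['fx'],(v-cal['cy'])/cal['fy'],1.0])
    return o,d
def onplane(cal,u,v,z):
    o,d=ray(cal,u,v); return o+d*(z-o[2])/d[2]
def back(cal,u,v,d):
    o,dd=ray(cal,u,v); return o+dd*d
def proj(cal,P):
    Rm=R.from_rotvec(cal['rvec']).as_matrix(); p=Rm@np.asarray(P)+cal['tvec']
    return np.array([cal['fx']*p[0]/p[2]+cal['cx'],cal['fy']*p[1]/p[2]+cal['cy']])
E
python3 - <<'E'
from h import *
im=cv2.imread("pics/top0.png")
c=cv2.resize(im[195:315,200:320],None,fx=5,fy=5,interpolation=cv2.INTER_CUBIC); cv2.imwrite("pics/c_combs.png",c)
c=cv2.resize(im[160:320,330:560],None,fx=3.4,fy=3.4,interpolation=cv2.INTER_CUBIC); cv2.imwrite("pics/c_tray.png",c)
cal=bot.get_calibration("top")
for n,u,v,z in [("comb",252,287,.01),("fine",248,220,.01),("rest",370,248,.05),("standfar",503,175,.057),("standnear",502,297,.012),("spat",395,310,0),("vialb",307,304,.042)]:
    print(n,onplane(cal,u,v,z).round(3))
print("cam",ray(cal,0,0)[0])
E
```

```text
comb [0.425 0.342 0.01 ]
fine [0.583 0.356 0.01 ]
rest [0.516 0.07  0.05 ]
standfar [ 0.69  -0.238  0.057]
standnear [ 0.41  -0.242  0.012]
spat [0.377 0.006 0.   ]
vialb [0.386 0.212 0.042]
cam [0.34607958 0.18845481 1.39286014]
```

View pics/c_combs.png

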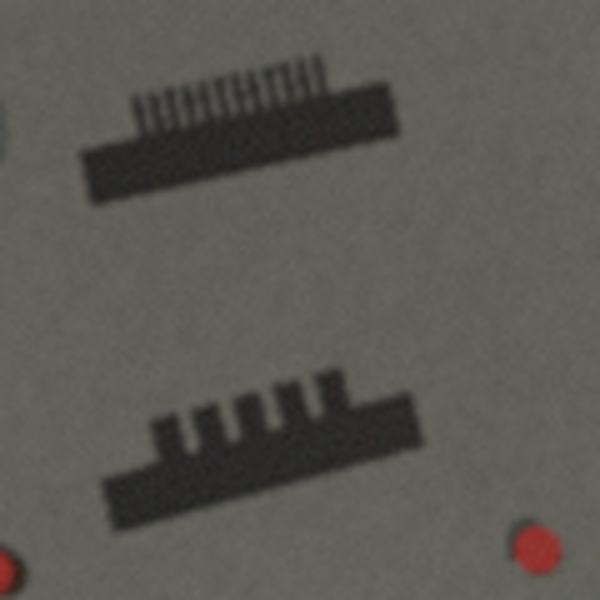

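View pics/c_tray.png

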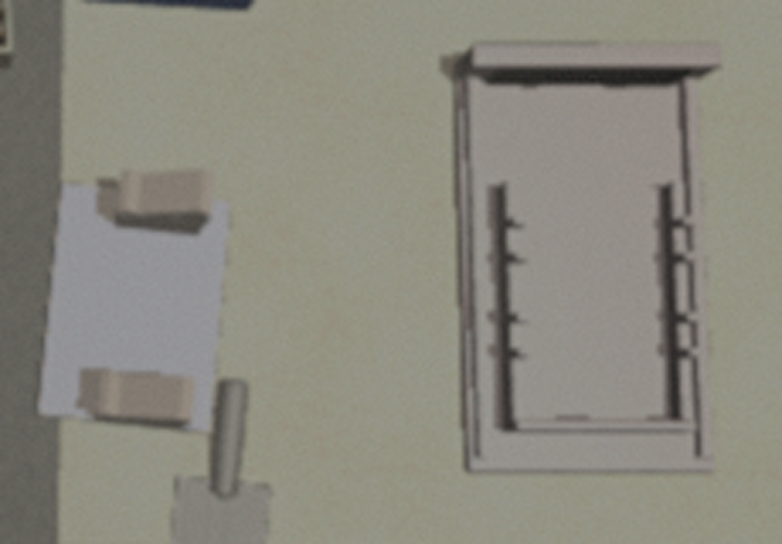

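Candidates in the top image: black comb at (252,287) has five wide teeth, black comb at (248,220) has many narrow teeth (fine_comb), and the orange one at (140,335) is the look-alike. The enlarged crop shows exactly five wide teeth on the one at (252,287), so that is the comb. The white rest is at (370,248), the turquoise one at (222,375). The tray is at (502,240), closed end at the bottom, and it is out (gap at the far wall).

```bash
python3 - <<'E'
from h import *
im=cv2.imread("pics/top0.png"); cal=bot.get_calibration("top")
g=im.max(axis=2)
m=np.zeros_like(g); sub=g[255:310,212:296]; print(np.percentile(sub,[1,5,20,50,90]))
m[255:310,212:296]=(sub<66)*255
n,l,s,c=cv2.connectedComponentsWithStats(m); i=1+np.argmax(s[1:,4]); m=(l==i).astype(np.uint8)*255; print(s[i])
v,u=np.nonzero(m)
P=np.array([onplane(cal,a,b,.011) for a,b in zip(u,v)])[:,:2]
# axis: spine long axis via minAreaRect
(c,(w,h),a)=cv2.minAreaRect((P*1000).astype(np.float32)); box=cv2.boxPoints((c,(w,h),a)); print(c,w,h,a); print(box)
# whole comb rect should be 150x46
e=[box[1]-box[0],box[2]-box[1]]; L=max(e,key=np.linalg.norm); yv=L/np.linalg.norm(L); 
if yv[1]<0: yv=-yv
xv=np.array([yv[1],-yv[0]]); print("x dir",xv,"y dir",yv, "yaw deg",np.degrees(np.arctan2(xv[1],xv[0])))
c=np.array(c); mid=c-xv*10  # rect spans -13..33, centre +10
print("comb mid est mm",mid)
for n in ("top",): 
    im2=im.copy()
    for k in [(-13,-75),(-13,75),(13,75),(13,-75),(33,0)]:
        q=proj(cal,[*( (mid+xv*k[0]+yv*k[1])/1000),.012]); print(k,q.round(1))
E
```

```text
[ 39.  42.  65.  97. 100.]
[221 269  64  32 929]
(434.0709533691406, 344.21807861328125) 45.45502471923828 148.97328186035156 16.688045501708984
[[390.91104 409.04105]
 [433.69028 266.3422 ]
 [477.23087 279.3951 ]
 [434.45163 422.09396]]
x dir [0.95788246 0.28716055] y dir [-0.28716055  0.95788246] yaw deg 16.688038
comb mid est mm [424.49212837 341.34647322]
(-13, -75) [284.5 283.7]
(-13, 75) [222.3 301.3]
(13, 75) [219.5 290.5]
(13, -75) [281.6 273. ]
(33, 0) [248.4 273.5]
```

```bash
cat >> h.py <<'E'
def state():
    s=bot.read_state(); return s, np.array(s['tool_pos']), R.from_rotvec(s['tcp_rot'])
def delta(pos,Rt):
    s,p,r=state(); d=r.inv().apply(np.asarray(pos)-p)*100; rv=(r.inv()*Rt).as_rotvec()
    print("dp cm",d.round(2),"rot",rv.round(4),"|d|",np.linalg.norm(d).round(2),"deg",np.degrees(np.linalg.norm(rv)).round(1))
def frame(x,y):
    x=np.array(x,float);x/=np.linalg.norm(x); y=np.array(y,float); y-=x*(x@y); y/=np.linalg.norm(y)
    return R.from_matrix(np.c_[x,y,np.cross(x,y)])
E
python3 - <<'E'
from h import *
s,p,r=state(); print(r.as_matrix().round(3))
a=np.radians(16.7)
for sg in (1,-1):
    delta([.434,.344,.25],frame([0,0,-1],[sg*np.cos(a),sg*np.sin(a),0]))
print(bot.get_calibration("wrist")['rvec'],ray(bot.get_calibration("wrist"),320,240), p)
E
```

```text
[[-0.     0.262 -0.965]
 [ 0.002 -0.965 -0.262]
 [-1.    -0.002 -0.   ]]
dp cm [ -0.4  -89.28 -50.89] rot [-1.5975 -0.0017  0.0016] |d| 102.76 deg 91.5
dp cm [ -0.4  -89.28 -50.89] rot [1.5441e+00 1.5000e-03 1.7000e-03] |d| 102.76 deg 88.5
[-2.31394526  1.76891779  0.24847708] (array([ 0.24388576, -0.63216962,  0.37289584]), array([-0.27032857, -0.07528425, -0.95985828])) [ 0.17649641 -0.65083815  0.2440613 ]
```

```bash
python3 - <<'E'
from h import *
s,p,r=state()
P=[(.40,-.48,.30),(.45,-.28,.32)]
d0=r.inv().apply(np.array(P)-p)*100; print(d0.round(2)); print(bot.get_calibration("wrist")['fx'])
E
```

```text
[[ -5.57 -10.65 -26.04]
 [ -7.53 -28.65 -36.1 ]]
403.11540682950266
```

```bash
python3 -m creep '[{"grip":8.5,"dp":[-5.5,-10.6,-26],"rotation":[-0.5,0,0]},{"grip":8.5,"dp":[-5.5,-10.6,-26],"rotation":[-0.5,0,0]},{"grip":8.5,"dp":[-5.5,-10.6,-26],"rotation":[-0.5,0,0]},{"grip":8.5,"dp":[-5.5,-10.6,-26],"rotation":[-0.5,0,0]},{"grip":8.5,"dp":[-5.5,-10.6,-26],"rotation":[-0.5,0,0]}]'
python3 - <<'E'
from h import *
s,p,r=state(); print(s['q'].round(4),p.round(4)); print(r.as_matrix().round(3))
a=np.radians(16.7)
delta([.43,-.26,.34],frame([0,0,-1],[np.cos(a),np.sin(a),0]))
E
```

```text
time: 0.52
tool_pos: [0.3401, -0.5259, 0.285]
tcp_rot: [1.771, 0.718, -1.771]
wrist_force: [-0.1, -0.5, -1.0]
width: 0.995
[-1.0366e+00  1.5160e-01  1.6652e+00  1.0000e-04  1.3260e+00 -2.3530e-01] [ 0.3401 -0.5259  0.285 ]
[[-0.     0.696 -0.718]
 [ 0.001 -0.718 -0.696]
 [-1.    -0.001 -0.   ]]
dp cm [ -5.48 -12.84 -24.96] rot [-1.0928e+00 -9.0000e-04  8.0000e-04] |d| 28.6 deg 62.6
```

```bash
python3 -m creep '[{"dp":[-5.5,-12.8,-25],"rotation":[-0.6,0,0]},{"dp":[-5.5,-12.8,-25],"rotation":[-0.6,0,0]},{"dp":[-5.5,-12.8,-25],"rotation":[-0.6,0,0]},{"dp":[-5.5,-12.8,-25],"rotation":[-0.6,0,0]},{"dp":[-5.5,-12.8,-25],"rotation":[-0.6,0,0]}]' && python3 -m creep '[{"dp":[-2,-4.5,-8.5],"rotation":[-0.2,0,0]},{"dp":[-2,-4.5,-8.5],"rotation":[-0.2,0,0]},{"dp":[-2,-4.5,-8.5],"rotation":[-0.2,0,0]}]'
python3 - <<'E'
from h import *
s,p,r=state(); print(s['q'].round(4),p.round(4)); print(r.as_matrix().round(3))
cal=bot.get_calibration("wrist"); im,d=bot.read_camera("wrist"); cv2.imwrite("pics/w1.png",im[...,::-1]); np.savez("/tmp/w1.npz",d=d,**cal)
E
```

```text
[-1.0366e+00  1.5160e-01  1.6652e+00  1.0000e-04  1.3260e+00 -2.3530e-01] [ 0.3401 -0.5259  0.285 ]
[[-0.     0.696 -0.718]
 [ 0.001 -0.718 -0.696]
 [-1.    -0.001 -0.   ]]validation failed for argument at $[0]...
```

View pics/w1.png

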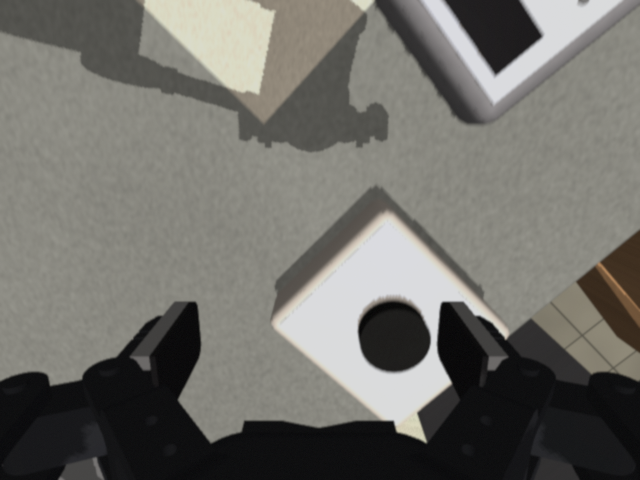

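The rows need "grip" every time, so that call was refused and the arm did not move. The wrist picture shows only an unlisted white device at (390,330) below the tool and bench equipment at the top right.

```bash
python3 -m creep '[{"grip":8.5,"dp":[-5.5,-12.8,-25],"rotation":[-0.6,0,0]},{"grip":8.5,"dp":[-5.5,-12.8,-25],"rotation":[-0.6,0,0]},{"grip":8.5,"dp":[-5.5,-12.8,-25],"rotation":[-0.6,0,0]},{"grip":8.5,"dp":[-5.5,-12.8,-25],"rotation":[-0.6,0,0]},{"grip":8.5,"dp":[-5.5,-12.8,-25],"rotation":[-0.6,0,0]}]' 
python3 - <<'E'
from h import *
s,p,r=state(); print(s['q'].round(4),p.round(4)); print(r.as_matrix().round(3))
cal=bot.get_calibration("wrist"); im,d=bot.read_camera("wrist"); cv2.imwrite("pics/w2.png",im[...,::-1]); np.savez("/tmp/w2.npz",d=d,**cal)
a=np.radians(16.7)
delta([.50,0,.34],frame([0,0,-1],[np.cos(a),np.sin(a),0]))
E
```

```text
time: 0.98
tool_pos: [0.4059, -0.3323, 0.3251]
tcp_rot: [1.356, 1.108, -1.356]
wrist_force: [1.0, -0.2, -0.2]
width: 0.997
[-7.3360e-01 -6.3100e-02  1.8161e+00  1.0000e-04  1.3894e+00 -5.3290e-01] [ 0.4059 -0.3323  0.3251]
[[-0.001  0.98  -0.199]
 [ 0.001 -0.199 -0.98 ]
 [-1.    -0.001 -0.001]]
dp cm [ -1.07   2.7  -33.78] rot [-0.4846 -0.0046 -0.0042] |d| 33.91 deg 27.8
```

View pics/w2.png

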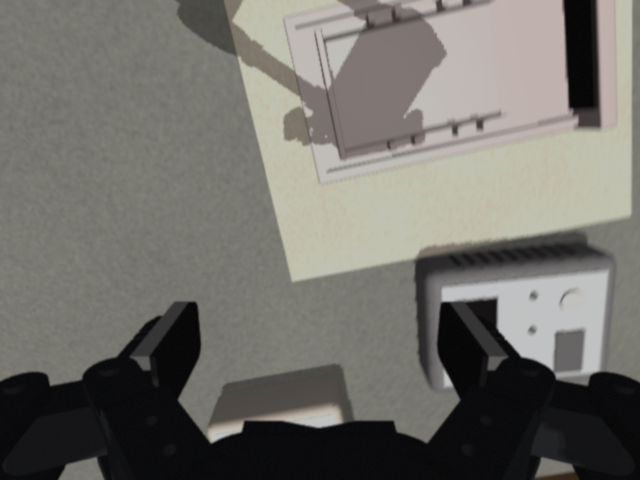

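The tray (closed end left near (325,95), notches at (390,145) and (470,125)) is only partly in view. Next I move so that the wrist camera sees the rest and part of the stand.

```bash
python3 -m creep '[{"grip":8.5,"dp":[-1,5,-21],"rotation":[-0.25,0,0]},{"grip":8.5,"dp":[-1,5,-21],"rotation":[-0.25,0,0]},{"grip":8.5,"dp":[-1,5,-21],"rotation":[-0.25,0,0]},{"grip":8.5,"dp":[-1,5,-21],"rotation":[-0.25,0,0]},{"grip":8.5,"dp":[-1,5,-21],"rotation":[-0.25,0,0]}]' 
python3 -m creep '[{"grip":8.5,"dp":[0,0.5,-1.5],"rotation":[0,0,0]},{"grip":8.5,"dp":[0,0.5,-1.5],"rotation":[0,0,0]},{"grip":8.5,"dp":[0,0.5,-1.5],"rotation":[0,0,0]}]' 
python3 - <<'E'
from h import *
s,p,r=state(); print(s['q'].round(4),p.round(4)); print(r.as_matrix().round(3))
cal=bot.get_calibration("wrist"); im,d=bot.read_camera("wrist"); cv2.imwrite("pics/w3.png",im[...,::-1]); np.savez("/tmp/w3.npz",d=d,**cal)
E
```

```text
time: 1.45
tool_pos: [0.4947, -0.1444, 0.3348]
tcp_rot: [1.178, 1.229, -1.178]
wrist_force: [-0.4, -0.8, 0.2]
width: 0.997
time: 1.7
tool_pos: [0.4989, -0.1302, 0.3345]
tcp_rot: [1.175, 1.231, -1.176]
wrist_force: [-0.5, -0.2, -0.1]
width: 0.994
[-3.0310e-01 -8.4400e-02  1.8190e+00 -7.0000e-04  1.4077e+00 -3.4900e-01] [ 0.4989 -0.1302  0.3345]
[[-0.001  0.999  0.046]
 [-0.     0.046 -0.999]
 [-1.    -0.001  0.   ]]
```

View pics/w3.png

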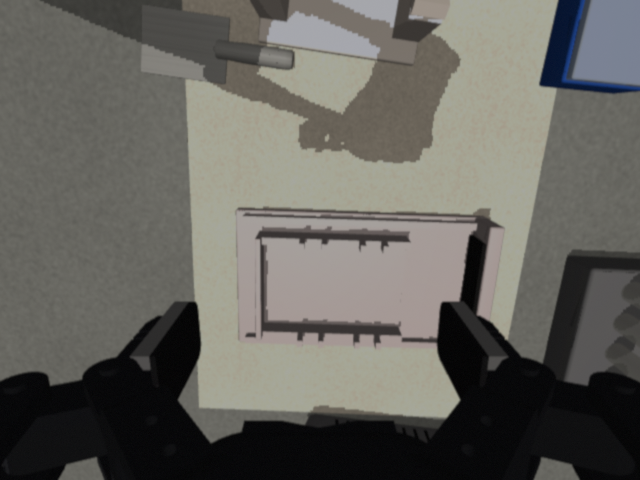

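Nice view of the stand: base corners (240,208)-(500,225)-(490,345)-(240,340), notch posts near x 302-325 (near pair) and 360-385 (far pair). The rest is cut off at the top (340,30), so I move on for it.

```bash
python3 -m creep '[{"grip":8.5,"dp":[0,0.5,-15],"rotation":[0,0,0]},{"grip":8.5,"dp":[0,0.5,-15],"rotation":[0,0,0]},{"grip":8.5,"dp":[0,0.5,-15],"rotation":[0,0,0]},{"grip":8.5,"dp":[0,0.5,-15],"rotation":[0,0,0]},{"grip":8.5,"dp":[0,0.5,-15],"rotation":[0,0,0]}]' 
python3 - <<'E'
from h import *
s,p,r=state(); print(s['q'].round(4),p.round(4)); print(r.as_matrix().round(3))
cal=bot.get_calibration("wrist"); im,d=bot.read_camera("wrist"); cv2.imwrite("pics/w4.png",im[...,::-1]); np.savez("/tmp/w4.npz",d=d,**cal)
E
```

```text
time: 2.17
tool_pos: [0.4969, 0.0217, 0.3349]
tcp_rot: [1.177, 1.232, -1.175]
wrist_force: [-0.5, 0.1, -0.4]
width: 0.998
[-0.0078 -0.1213  1.8519  0.0019  1.4113 -0.0537] [0.4969 0.0217 0.3349]
[[-0.     0.999  0.046]
 [ 0.002  0.046 -0.999]
 [-1.    -0.    -0.002]]
```

View pics/w4.png

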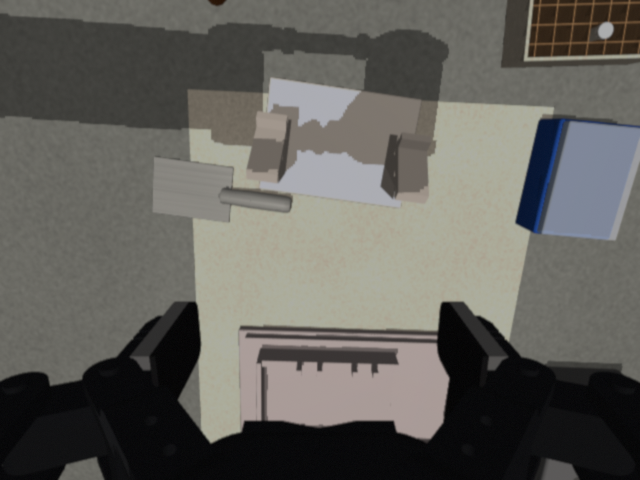

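```bash
cat >> h.py <<'E'
def cloud(f):
    z=np.load(f); d=z['d']; v,u=np.mgrid[0:480,0:640]; Rm=R.from_rotvec(z['rvec']).as_matrix()
    c=np.stack([(u-z['cx'])/z['fx']*d,(v-z['cy'])/z['fy']*d,d],-1)
    return (c-z['tvec'])@Rm, d
E
python3 - <<'E'
from h import *
W,d=cloud("/tmp/w4.npz")
print("bench z",[W[v,u].round(4) for v,u in [(250,300),(150,480),(60,150)]])
print("base",[W[v,u].round(4) for v,u in [(100,300),(190,330),(150,350)]])
sub=W[60:215,235:445].reshape(-1,3); dd=d[60:215,235:445].ravel()
z=sub[:,2]
print(np.histogram(z,bins=np.arange(-.006,.12,.006)))
b=sub[(z>.007)&(z<.014)&(dd>0)]
r=cv2.minAreaRect((b[:,:2]*1000).astype(np.float32)); print("base rect",r); print(cv2.boxPoints(r))
t=sub[(z>.045)&(dd>0)]
near=t[t[:,0]<.5]; far=t[t[:,0]>=.5]
for n in (near,far):
    print(len(n),n.min(0).round(4),n.max(0).round(4))
E
```

```text
bench z [array([ 0.4786, -0.0566,  0.0007]), array([0.6764, 0.0707, 0.0021]), array([0.3128, 0.1475, 0.0016])]
base [array([0.4733, 0.1141, 0.0109]), array([0.5104, 0.0194, 0.0113]), array([0.5302, 0.0644, 0.0094])]
(array([ 4100,  8712, 13194,   654,   590,    79,    75,    83,    88,
          94,   101,    87,   374,  1212,   562,   487,   495,   677,
         756,    10]), array([-0.006,  0.   ,  0.006,  0.012,  0.018,  0.024,  0.03 ,  0.036,
        0.042,  0.048,  0.054,  0.06 ,  0.066,  0.072,  0.078,  0.084,
        0.09 ,  0.096,  0.102,  0.108,  0.114]))
base rect ((502.313720703125, 59.62432098388672), (142.62110900878906, 189.73367309570312), 84.71842956542969)
[[401.28552    -2.6509552]
 [590.2136    -20.115997 ]
 [603.3419    121.8996   ]
 [414.41382   139.36464  ]]
2339 [0.4314 0.037  0.045 ] [0.4645 0.1005 0.1087]
2564 [0.5663 0.0259 0.0451] [0.5994 0.0872 0.109 ]
```

```bash
python3 - <<'E'
from h import *
W,d=cloud("/tmp/w4.npz")
roi=np.zeros(d.shape,bool); roi[60:215,235:445]=1
z=W[...,2]
# base mask, opened
m=((z>.006)&(z<.014)&roi&(d>0)).astype(np.uint8); m=cv2.morphologyEx(m,cv2.MORPH_OPEN,np.ones((5,5)))
m2=((z>.006)&roi&(d>0)).astype(np.uint8); m2=cv2.morphologyEx(m2,cv2.MORPH_OPEN,np.ones((5,5)))
n,l,s,c=cv2.connectedComponentsWithStats(m); i=1+np.argmax(s[1:,4]); b=W[l==i]
r=cv2.minAreaRect((b[:,:2]*1000).astype(np.float32)); print("base",r)
# slope points: local gradient normal
P=cv2.GaussianBlur(W.astype(np.float32),(5,5),0)
du=np.gradient(P,axis=1);dv=np.gradient(P,axis=0); nn=np.cross(du,dv); nn/=np.linalg.norm(nn,axis=-1,keepdims=True)+1e-12
nn*=np.sign(nn[...,2:3])
sl=roi&(np.abs(nn[...,2]-.707)<.2)&(nn[...,1]>.4)&(z>.068)&(z<.104)
pts=W[sl]; print(len(pts))
# plane with unit normal fit
c0=pts.mean(0)
for k in range(4):
    c0=pts.mean(0); N=np.linalg.svd(pts-c0,full_matrices=False)[2][2]; N*=np.sign(N[2]); e=(pts-c0)@N; pts=pts[np.abs(e)<3*max(e.std(),.001)]
print("normal",N,"std",e.std(),len(pts),"yaw",np.degrees(np.arctan2(N[1],N[0])))
X=np.array([N[0],N[1],0]);X/=np.linalg.norm(X);Y=np.cross([0,0,1],X)
# Y extents of each cheek (slope pts)
y=(pts-c0)@Y; print("Y percentiles", np.percentile(y[y<0],[1,5,50,95,99]),np.percentile(y[y>0],[1,5,50,95,99]))
for sgn in (-1,1):
    q=pts[y*sgn>0]; print(q.min(0),q.max(0))
# ledges: z around? print profile of one cheek along X
al=W[roi&(z>.03)&(d>0)]; yy=(al-c0)@Y; xx=(al-c0)@X
for lo in np.arange(-.05,.05,.004):
    k=(xx>lo)&(xx<lo+.004)
    if k.sum()>5: print(round(lo,3),np.percentile(al[k,2],[50,95]).round(4),k.sum(), np.percentile(yy[k],[2,98]).round(4))
print("c0",c0,"X",X)
E
```

```text
base ((516.1884765625, 69.63864135742188), (120.12281799316406, 163.94363403320312), 84.71678161621094)
1933
normal [0.0660336  0.70481381 0.70631229] std 0.0006021339865726086 1805 yaw 84.6476151084471
Y percentiles [-0.08078256 -0.07981703 -0.068099   -0.05763271 -0.05668681] [0.05404271 0.05494503 0.06486305 0.07656166 0.07746613]
[0.5688037  0.03710529 0.06968789] [0.59601863 0.07304246 0.10391163]
[0.43506105 0.04950076 0.06947205] [0.46129443 0.08539185 0.10396616]
-0.03 [0.099  0.1011] 150 [-0.0806  0.0784]
-0.026 [0.102  0.1047] 320 [-0.0824  0.0788]
-0.022 [0.1059 0.1077] 359 [-0.0823  0.0788]
-0.018 [0.1036 0.1063] 401 [-0.0823  0.0788]
-0.014 [0.0998 0.1023] 392 [-0.0825  0.0788]
-0.01 [0.0957 0.0986] 379 [-0.0821  0.0788]
-0.006 [0.0915 0.0942] 362 [-0.082   0.0788]
-0.002 [0.0877 0.0903] 354 [-0.0822  0.0788]
0.002 [0.0837 0.0863] 342 [-0.0824  0.0787]
0.006 [0.0797 0.0824] 333 [-0.0827  0.0789]
0.01 [0.0759 0.0783] 317 [-0.0823  0.0788]
0.014 [0.0718 0.0742] 313 [-0.0819  0.0789]
0.018 [0.0714 0.0738] 299 [-0.0819  0.0791]
0.022 [0.0755 0.078 ] 315 [-0.0823  0.079 ]
0.026 [0.0768 0.0789] 308 [-0.0821  0.0787]
0.03 [0.074  0.0756] 157 [-0.082  0.079]
c0 [0.51361749 0.06083511 0.08812781] X [0.09328093 0.99563983 0.        ]
```

```bash
python3 - <<'E'
from h import *
W,d=cloud("/tmp/w3.npz")
roi=np.zeros(d.shape,bool); roi[195:360,225:515]=1
z=W[...,2]
print("bench",np.median(z[360:380,215:300]).round(4))
m=((z>.007)&roi&(d>0)).astype(np.uint8); m=cv2.morphologyEx(m,cv2.MORPH_OPEN,np.ones((3,3)))
n,l,s,c=cv2.connectedComponentsWithStats(m); i=1+np.argmax(s[1:,4]); b=W[l==i]
# floor area
for lo,hi in [(.008,.030),(.036,.045),(.044,.050),(.052,.062)]:
    k=roi&(z>lo)&(z<hi)&(d>0); q=W[k]; print(lo,hi,len(q),np.percentile(q,[1,50,99],axis=0).round(4).tolist())
r=cv2.minAreaRect((b[b[:,2]<.03][:,:2]*1000).astype(np.float32)); print("low part",r,cv2.boxPoints(r))
im=cv2.imread("pics/w3.png"); cv2.imwrite("pics/c_w3.png",cv2.resize(im[195:360,225:515],None,fx=2.7,fy=2.7,interpolation=cv2.INTER_CUBIC))
E
```

```text
bench 0.0007
0.008 0.03 25701 [[0.4087, -0.3209, 0.0102], [0.5459, -0.2307, 0.0174], [0.6762, -0.1578, 0.028]]
0.036 0.045 2563 [[0.4387, -0.3038, 0.0362], [0.5275, -0.2015, 0.041], [0.6799, -0.1563, 0.0446]]
0.044 0.05 915 [[0.4332, -0.3027, 0.0442], [0.4382, -0.2264, 0.0471], [0.6839, -0.1559, 0.0497]]
0.052 0.062 2141 [[0.4825, -0.3025, 0.0525], [0.682, -0.2057, 0.0569], [0.6947, -0.1564, 0.0604]]
low part ((550.604736328125, -241.56979370117188), (289.35150146484375, 168.977294921875), 0.7843520641326904) [[ 404.78598 -159.06955]
 [ 407.0991  -328.031  ]
 [ 696.42346 -324.07004]
 [ 694.11035 -155.10858]]
```

View pics/c_w3.png

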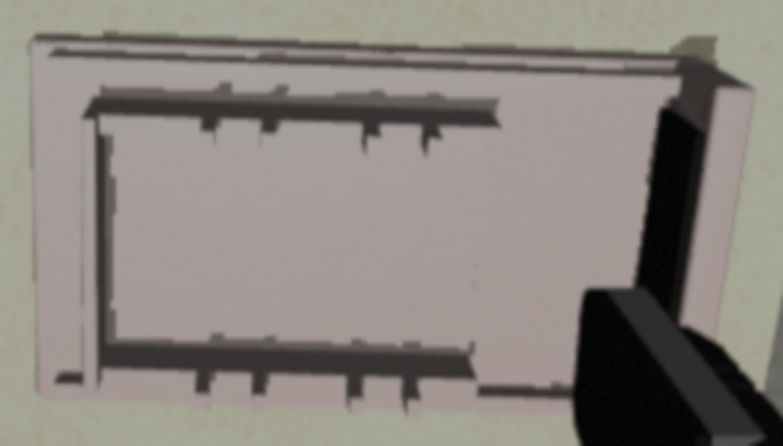

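```bash
python3 - <<'E'
from h import *
W,d=cloud("/tmp/w3.npz")
roi=np.zeros(d.shape,bool); roi[195:360,225:515]=1
z=W[...,2]
a=np.radians(0.8); X=np.array([np.cos(a),np.sin(a),0]);Y=np.array([-np.sin(a),np.cos(a),0]); O=np.array([.5506,-.2416,0])
m=(roi&(z>.050)&(z<.064)&(d>0)&(W[...,0]<.65)).astype(np.uint8)
n,l,s,c=cv2.connectedComponentsWithStats(m,connectivity=8)
for i in range(1,n):
    if s[i,4]>=8:
        q=W[l==i]-O; x=q@X;y=q@Y; print(s[i,4],c[i].round(1),"x",np.percentile(x,[3,50,97]).round(4),"y",np.percentile(y,[3,50,97]).round(4),"z",np.percentile(q[:,2],90).round(4))
k=roi&(z>.044)&(z<.050)&(W[...,0]<.46)&(d>0); q=W[k]-O; x=q@X;y=q@Y
print("end wall top x",np.percentile(x,[2,50,98]),"y",np.percentile(y,[1,99]))
k=roi&(z>.038)&(z<.044)&(d>0)&(W[...,0]>.45)&(W[...,0]<.60); q=W[k]-O; y=q@Y; print("walls y",np.percentile(y[y<0],[5,95]),np.percentile(y[y>0],[5,95]))
k=roi&(z>.054)&(W[...,0]>.66)&(d>0); q=W[k]-O; x=q@X; print("end wall x",np.percentile(x,[2,98]), np.percentile(q@Y,[1,99]))
E
```

```text
59 [301.5 245.4] x [-0.0687 -0.0664 -0.0633] y [0.0522 0.0573 0.0603] z 0.06
48 [323.8 246.2] x [-0.0453 -0.0424 -0.0402] y [0.0526 0.057  0.0602] z 0.0599
60 [362.6 247.5] x [-0.0044 -0.0018  0.0013] y [0.0518 0.0567 0.0603] z 0.0601
60 [385. 248.] x [0.0195 0.0217 0.0251] y [0.0527 0.057  0.0602] z 0.0603
56 [299.1 340.9] x [-0.069  -0.0665 -0.0639] y [-0.0621 -0.0555 -0.0531] z 0.0601
52 [320.2 341.5] x [-0.0451 -0.0427 -0.0395] y [-0.0609 -0.0552 -0.0534] z 0.0595
59 [356.4 342.7] x [-0.0044 -0.0016  0.0014] y [-0.0615 -0.055  -0.0532] z 0.0599
63 [377.4 343.3] x [0.0196 0.0224 0.0253] y [-0.0613 -0.0559 -0.0533] z 0.0596
end wall top x [-0.11715596 -0.11410376 -0.11135988] y [-0.06003161  0.05942354]
walls y [-0.06128955 -0.05343286] [0.05254112 0.06019586]
end wall x [0.12566559 0.14432793] [-0.01878748  0.08343498]
```

```bash
cat >> h.py <<'E'
rest=np.array([.5162,.0696,.079]); rX=np.array([np.cos(np.radians(84.7)),np.sin(np.radians(84.7)),0]); rY=np.array([-rX[1],rX[0],0]); Zv=np.array([0,0,1.])
rN=(rX+Zv)/2**.5; rD=(rX-Zv)/2**.5   # slope normal, downhill
sX=np.array([np.cos(np.radians(.8)),np.sin(np.radians(.8)),0]); sY=np.array([-sX[1],sX[0],0])
notch=np.array([.4961,-.2426,.041]); pface=np.array([.4331,-.2432,.033])
R0=R.from_matrix(np.array([[0,-1,0],[0,0,-1],[1,0,0]],float))
def wrist_sol(q1,p,Rt):
    M=(R.from_euler('Y',p).inv()*R.from_euler('Z',q1).inv()*Rt*R0.inv())
    e=M.as_euler('ZYZ'); return e
E
python3 - <<'E'
from h import *
# verify orientation model
s,p,r=state(); q=s['q']
M=R.from_euler('Z',q[0])*R.from_euler('Y',q[1]+q[2])*R.from_euler('Z',q[3])*R.from_euler('Y',q[4])*R.from_euler('Z',q[5])*R0
print((M.inv()*r).magnitude())
park=frame(-rN,rD); reg1=frame(rD,rN); reg2=frame(rD,-rN)
for q1 in (.3,.45,.6):
  for pp in (1.7,1.9,2.1): print("park",q1,pp,wrist_sol(q1,pp,park).round(2), "alt park",wrist_sol(q1,pp,frame(-rN,-rD)).round(2))
for q1 in (-.35,-.2,0):
  for pp in (1.7,2.1): print("reg",q1,pp,wrist_sol(q1,pp,reg1).round(2),wrist_sol(q1,pp,reg2).round(2))
E
```

```text
3.8459253727671276e-16
park 0.3 1.7 [-0.73  1.75 -1.2 ] alt park [-0.73  1.75  1.94]
park 0.3 1.9 [-0.71  1.6  -1.06] alt park [-0.71  1.6   2.08]
park 0.3 2.1 [-0.72  1.45 -0.93] alt park [-0.72  1.45  2.21]
park 0.45 1.7 [-0.68  1.85 -1.08] alt park [-0.68  1.85  2.06]
park 0.45 1.9 [-0.66  1.69 -0.95] alt park [-0.66  1.69  2.19]
park 0.45 2.1 [-0.65  1.53 -0.83] alt park [-0.65  1.53  2.31]
park 0.6 1.7 [-0.62  1.94 -0.96] alt park [-0.62  1.94  2.19]
park 0.6 1.9 [-0.59  1.77 -0.84] alt park [-0.59  1.77  2.3 ]
park 0.6 2.1 [-0.58  1.6  -0.73] alt park [-0.58  1.6   2.41]
reg -0.35 1.7 [ 0.76  1.66 -1.84] [0.76 1.66 1.3 ]
reg -0.35 2.1 [ 0.77  1.37 -2.12] [0.77 1.37 1.02]
reg -0.2 1.7 [ 0.78  1.55 -1.74] [0.78 1.55 1.4 ]
reg -0.2 2.1 [ 0.83  1.28 -2.03] [0.83 1.28 1.11]
reg 0 1.7 [ 0.79  1.41 -1.6 ] [0.79 1.41 1.54]
reg 0 2.1 [ 0.88  1.14 -1.91] [0.88 1.14 1.23]
```

```bash
python3 - <<'E'
from h import *
W,d=cloud("/tmp/w4.npz")
s,p,r=state()
T=r.inv().apply((W-p).reshape(-1,3)).reshape(W.shape)*1000
k=(d>0)&(d<.2)&(np.arange(480)[:,None]>290)
q=T[k]; print(len(q)); print("x max (forward) pct",np.percentile(q[:,0],[90,98,99.5,100]))
for u,v in [(185,306),(197,306),(150,350),(455,306),(445,306),(170,380),(190,370)]: print(u,v,T[v,u].round(1))
a=np.radians(16.7); G=frame([0,0,-1],[np.cos(a),np.sin(a),0])
delta([.434,.25,.25],G)
E
```

```text
61359
x max (forward) pct [-27.12552033  -8.08745929  -2.67279601   1.59173593]
185 306 [ -6.3 -43.9 -13.3]
197 306 [  0.8 -42.3  -9.9]
150 350 [-34.  -44.4 -13.8]
455 306 [ -7.5  45.3 -13.9]
445 306 [ -4.5  43.1 -12.5]
170 380 [-27.9 -42.6  -0.2]
190 370 [-11.6 -42.4   7.5]
dp cm [  8.48  -5.25 -23.3 ] rot [-2.46e-01  2.00e-04  4.00e-04] |d| 25.34 deg 14.1
```

```bash
python3 -m creep '[{"grip":6,"dp":[3,-5,-20],"rotation":[-0.246,0,0]},{"grip":6,"dp":[3,-5,-20],"rotation":[-0.246,0,0]},{"grip":6,"dp":[3,-5,-20],"rotation":[-0.246,0,0]},{"grip":6,"dp":[3,-5,-20],"rotation":[-0.246,0,0]},{"grip":6,"dp":[3,-5,-20],"rotation":[-0.246,0,0]}]' 60
python3 - <<'E'
from h import *
s,p,r=state(); print(p.round(4))
cal=bot.get_calibration("wrist"); im,d=bot.read_camera("wrist"); cv2.imwrite("pics/w5.png",im[...,::-1]); np.savez("/tmp/w5.npz",d=d,**cal)
s,p,r=state();
W,d=cloud("/tmp/w5.npz"); T=r.inv().apply((W-p).reshape(-1,3)).reshape(W.shape)*1000
k=(d>0)&(d<.2); q=T[k]; print("x max",np.percentile(q[:,0],[98,99.5,100]),s['width'])
f=q[q[:,0]>-10]; print(np.percentile(f[:,1][f[:,1]<0],[2,50,98]),np.percentile(f[:,1][f[:,1]>0],[2,50,98]))
a=np.radians(16.7); G=frame([0,0,-1],[np.cos(a),np.sin(a),0])
delta([.434,.344,.12],G)
E
```

```text
time: 2.63
tool_pos: [0.4389, 0.2161, 0.3048]
tcp_rot: [0.996, 1.33, -0.996]
wrist_force: [0.2, 0.8, -0.5]
width: 0.702
[0.4389 0.2161 0.3048]
x max [-4.68559891  2.21168527  8.38137111] 0.7027135209367931
[-41.11895119 -28.48838035 -28.0762246 ] [31.41977835 31.84447122 44.54088656]
dp cm [ 18.39   3.34 -11.57] rot [-0.0007 -0.0055  0.002 ] |d| 21.98 deg 0.3
```

View pics/w5.png

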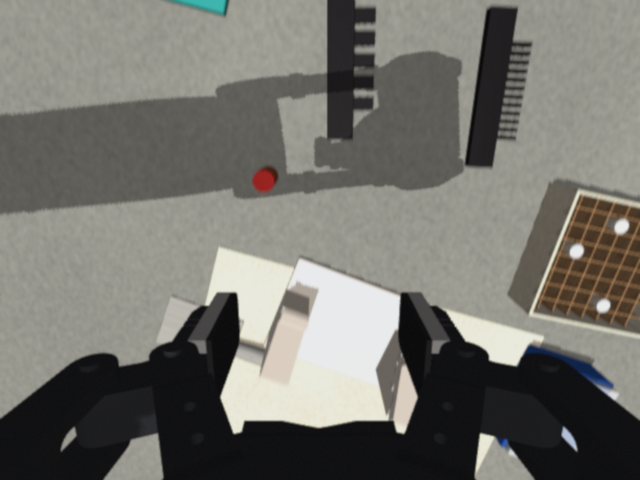

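The five-toothed comb is at (342,70) with its teeth (v = 16,38,60,82,103) to the right, and the fine comb is at (492,85). The comb is aligned with the tool, so I cast the edges onto its plane.

```bash
python3 - <<'E'
from h import *
cal=bot.get_calibration("wrist")
im=cv2.imread("pics/w5.png"); g=im.max(axis=2)
m=np.zeros_like(g); m[0:145,320:385]=(g[0:145,320:385]<50)*255
W,d=cloud("/tmp/w5.npz")
print("spine top z",np.median(W[20:130,335:348,2]))
# rows: edges
B=[];F=[]
for v in range(5,132,4):
    u=np.nonzero(m[v,320:385])[0]+320
    if len(u): B.append(onplane(cal,u.min()-.5,v,.012)); F.append(onplane(cal,u.max()+.5,v,.009))
B=np.array(B)[:,:2];F=np.array(F)[:,:2]
dv=np.linalg.svd(B-B.mean(0))[2][0]; dv*=np.sign(dv[1]); n=np.array([dv[1],-dv[0]]); print("yaw x",np.degrees(np.arctan2(n[1],n[0])))
w=(F-B.mean(0))@n*1000; print(w.round(1))
v=131
vv=np.nonzero(m[:,340])[0].max(); e=onplane(cal,340,vv+.5,.012)[:2]
back0=B.mean(0)
endmid=e+ n*(((back0-e)@n)+.013)
mid=endmid+dv*.075; print("near end v",vv,"comb mid",mid, "grip ctr",mid+n*.010)
for t in (16,38,60,82,103): 
    q=onplane(cal,368,t,.009)[:2]; print(t,((q-mid)@dv*1000).round(1),((q-mid)@n*1000).round(1))
E
```

```text
spine top z 0.012077520596356821
yaw x 16.956982134712455
[24.5 43.4 44.5 44.6 42.8 24.8 24.9 44.1 44.2 44.3 25.2 24.3 25.3 43.8
 43.9 45.  24.6 25.6 44.3 44.5 44.6 24.9 24.  25.  44.  44.2 25.2 24.3
 24.4 24.4 24.5 24.6]
near end v 136 comb mid [0.4185212  0.35606287] grip ctr [0.42808644 0.3589794 ]
16 35.5 25.4
38 16.5 25.9
60 -3.1 26.5
82 -23.1 27.1
103 -42.8 27.6
```

```bash
python3 - <<'E'
from h import *
zz=np.load("/tmp/w5.npz"); cal={k:zz[k] for k in ('fx','fy','cx','cy','rvec','tvec')}
im=cv2.imread("pics/w5.png"); g=im.max(axis=2)
m=np.zeros_like(g); m[0:145,320:385]=(g[0:145,320:385]<50)*255
B=[];F=[]
for v in range(5,132,4):
    u=np.nonzero(m[v,320:385])[0]+320
    B.append(onplane(cal,u.min()-.5,v,.012)); F.append(onplane(cal,u.max()+.5,v,.009))
B=np.array(B)[:,:2];F=np.array(F)[:,:2]
dv=np.linalg.svd(B-B.mean(0))[2][0]; dv*=np.sign(dv[1]); n=np.array([dv[1],-dv[0]]); print("yaw x",np.degrees(np.arctan2(n[1],n[0])))
T=np.array([onplane(cal,368,t,.009)[:2] for t in (16,38,60,82,103)])
t=T.mean(0); mid=t+n*((B.mean(0)-t)@n+.013); print("mid",mid,"grip",mid+n*.010, (T-mid)@dv)
cal2=bot.get_calibration("top"); top=cv2.imread("pics/top0.png")
s,p,r=state(); print(p)
E
```

```text
yaw x 16.69165424707714
mid [0.42444077 0.34465407] grip [0.43401942 0.34752628] [ 0.03887656  0.01988059  0.00035842 -0.01971213 -0.03940344]
[0.43584798 0.22272432 0.30329289]
```

```bash
python3 - <<'E'
from h import *
a=np.radians(16.7); G=frame([0,0,-1],[np.cos(a),np.sin(a),0])
delta([.434,.346,.10],G); delta([.434,.346,.10],G)
E
```

```text
dp cm [ 20.39   3.4  -11.75] rot [-0.0007 -0.0055  0.002 ] |d| 23.78 deg 0.3
dp cm [ 20.39   3.4  -11.75] rot [-0.0007 -0.0055  0.002 ] |d| 23.78 deg 0.3
```

```bash
python3 -m creep '[{"grip":6.5,"dp":[4,1,-3],"rotation":[0,-0.005,0.002]},{"grip":6.5,"dp":[7,2,-6],"rotation":[0,-0.005,0.002]},{"grip":6.5,"dp":[10,2.5,-9],"rotation":[0,-0.005,0.002]},{"grip":6.5,"dp":[13,3,-11.7],"rotation":[0,-0.005,0.002]},{"grip":6.5,"dp":[16.5,3.4,-11.7],"rotation":[0,-0.005,0.002]}]' 
python3 -m creep '[{"grip":6.5,"dp":[2.5,0,0],"rotation":[0,0,0]},{"grip":6.5,"dp":[2.5,0,0],"rotation":[0,0,0]},{"grip":6.5,"dp":[2.5,0,0],"rotation":[0,0,0]}]' 
python3 - <<'E'
from h import *
a=np.radians(16.7); G=frame([0,0,-1],[np.cos(a),np.sin(a),0])
delta([.434,.346,.0145],G)
im,d=bot.read_camera("wrist"); cv2.imwrite("pics/w6.png",im[...,::-1])
print(state()[1])
E
```

```text
time: 3.1
tool_pos: [0.4401, 0.3406, 0.1434]
tcp_rot: [0.996, 1.326, -0.989]
wrist_force: [0.4, 0.7, 0.9]
width: 0.758
time: 3.35
tool_pos: [0.4375, 0.3356, 0.1156]
tcp_rot: [0.989, 1.327, -0.999]
wrist_force: [-0.0, -0.2, 0.5]
width: 0.762
dp cm [ 1.01e+01 -1.00e-02 -1.17e+00] rot [-0.0034  0.0072  0.0025] |d| 10.17 deg 0.5
[0.43894864 0.33683592 0.11793087]
```

View pics/w6.png

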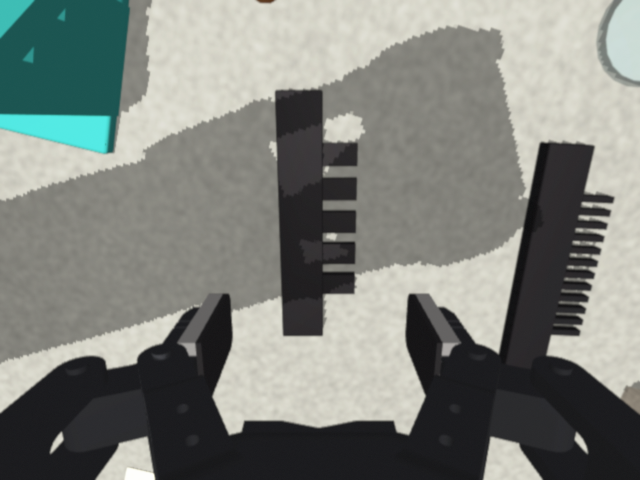

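The comb sits centred between the fingers: back edge u≈278, middle tooth tip (357,221), fingers at 231 and 408. The fine comb at (560,260) is clear of them. Now I go down.

```bash
python3 -m creep '[{"grip":6.5,"dp":[3.5,-0.2,-1.0],"rotation":[0,0.004,0.002]},{"grip":6.5,"dp":[6.5,-0.2,-1.0],"rotation":[0,0.004,0.002]},{"grip":6.5,"dp":[8,-0.2,-1.0],"rotation":[0,0.004,0.002]},{"grip":6.5,"dp":[8,-0.2,-1.0],"rotation":[0,0.004,0.002]},{"grip":6.5,"dp":[8,-0.2,-1.0],"rotation":[0,0.004,0.002]}]' 
python3 - <<'E'
from h import *
a=np.radians(16.7); G=frame([0,0,-1],[np.cos(a),np.sin(a),0])
cal=bot.get_calibration("wrist");im,d=bot.read_camera("wrist"); cv2.imwrite("pics/w7.png",im[...,::-1]); np.savez("/tmp/w7.npz",d=d,**cal)
delta([.434,.346,.0145],G); print(state()[1])
E
```

```text
time: 3.82
tool_pos: [0.4348, 0.3469, 0.0393]
tcp_rot: [0.997, 1.328, -0.989]
wrist_force: [-0.4, 0.5, 0.0]
width: 0.762
dp cm [ 2.57 -0.21  0.11] rot [-0.0026 -0.0004 -0.0084] |d| 2.58 deg 0.5
[0.43550053 0.34760896 0.04020378]
```

View pics/w7.png

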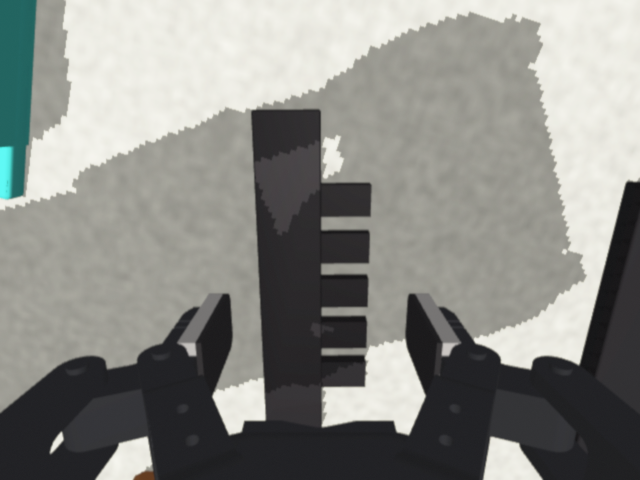

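```bash
python3 - <<'E'
from h import *
zz=np.load("/tmp/w7.npz"); cal={k:zz[k] for k in ('fx','fy','cx','cy','rvec','tvec')}
s,p,r=state()
for u,v,z in [(367,291,.009),(321,291,.012),(345,276,.009),(345,305,.009),(256,291,.012)]:
    q=onplane(cal,u,v,z); print(q.round(4),(r.inv().apply(q-p)*1000).round(1))
E
```

```text
[0.4553 0.3536 0.009 ] [31.4 20.4 -0.1]
[0.4361 0.3493 0.012 ] [28.2  0.8 -1.5]
[0.4442 0.3575 0.009 ] [31.3 10.9 -7. ]
[0.4483 0.3448 0.009 ] [31.3 11.2  6.4]
[0.41   0.3417 0.012 ] [ 28.  -26.4  -1.6]
```

```bash
python3 -m creep '[{"grip":6.5,"dp":[1.2,-0.3,0],"rotation":[0,0,-0.004]},{"grip":6.5,"dp":[2.0,-0.3,0],"rotation":[0,0,-0.004]},{"grip":6.5,"dp":[2.5,-0.3,0],"rotation":[0,0,-0.004]},{"grip":6.5,"dp":[2.5,-0.3,0],"rotation":[0,0,-0.004]},{"grip":6.5,"dp":[2.5,-0.3,0],"rotation":[0,0,-0.004]}]' 
python3 - <<'E'
from h import *
print(state()[1],state()[0]['wrist_force'])
E
```

```text
time: 4.28
tool_pos: [0.4299, 0.3458, 0.0119]
tcp_rot: [0.991, 1.332, -0.994]
wrist_force: [0.6, 0.1, -0.8]
width: 0.76
[0.42989211 0.34581698 0.01187483] [ 0.56063031  0.12582207 -0.82870497]
```

```bash
python3 -m creep '[{"grip":6.0,"dp":[-0.2,0.1,0],"rotation":[0,0,0]},{"grip":5,"dp":[-0.2,0.1,0],"rotation":[0,0,0]},{"grip":4,"dp":[-0.2,0.1,0],"rotation":[0,0,0]},{"grip":4,"dp":[-0.2,0.1,0],"rotation":[0,0,0]},{"grip":4,"dp":[-0.2,0.1,0],"rotation":[0,0,0]}]' 40
python3 -m creep '[{"grip":4,"dp":[0,0,0],"rotation":[0,0,0]},{"grip":4,"dp":[0,0,0],"rotation":[0,0,0]}]' 
python3 - <<'E'
from h import *
cal=bot.get_calibration("wrist");im,d=bot.read_camera("wrist"); cv2.imwrite("pics/w8.png",im[...,::-1])
print(state()[1],state()[0]['width']*85)
E
```

```text
time: 4.7
tool_pos: [0.4319, 0.3469, 0.0153]
tcp_rot: [0.993, 1.331, -0.992]
wrist_force: [-1.6, -0.2, 5.8]
width: 0.522
time: 4.87
tool_pos: [0.4319, 0.3469, 0.0153]
tcp_rot: [0.994, 1.331, -0.992]
wrist_force: [-0.8, -0.4, 5.3]
width: 0.52
[0.43191294 0.34692622 0.01532714] 44.38517349143147
```

View pics/w8.png

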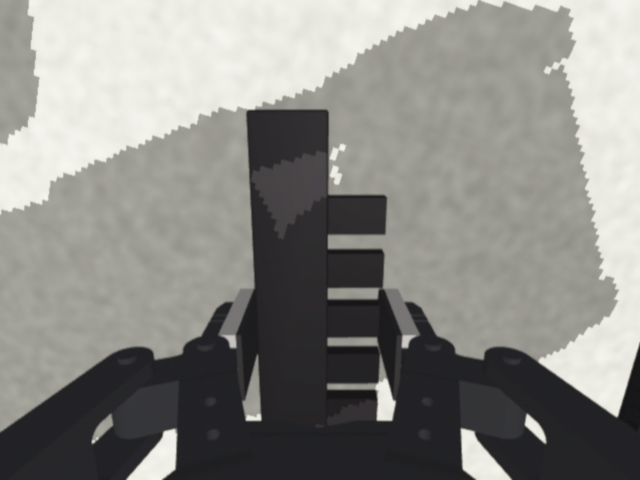

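The comb is held across its back (u≈255) and the middle tooth tip (u≈383, v≈320); width reads 44.4 mm against the 46 mm expected. Lift.

```bash
python3 -m creep '[{"grip":4,"dp":[-2,0,0],"rotation":[0,0,0]},{"grip":4,"dp":[-5,0,0],"rotation":[0,0,0]},{"grip":4,"dp":[-8.5,0,0],"rotation":[0,0,0]},{"grip":4,"dp":[-12,0,0],"rotation":[0,0,0]},{"grip":4,"dp":[-16,0,0],"rotation":[0,0,0]}]' 
python3 - <<'E'
from h import *
cal=bot.get_calibration("wrist");im,d=bot.read_camera("wrist"); cv2.imwrite("pics/w9.png",im[...,::-1]); np.savez("/tmp/w9.npz",d=d,**cal)
print(state()[1],state()[0]['width']*85)
E
```

```text
time: 5.33
tool_pos: [0.43, 0.3456, 0.1742]
tcp_rot: [0.99, 1.333, -0.996]
wrist_force: [-0.2, 0.8, -0.6]
width: 0.517
[0.43472457 0.3491395  0.18452913] 44.409891864750826
```

View pics/w9.png

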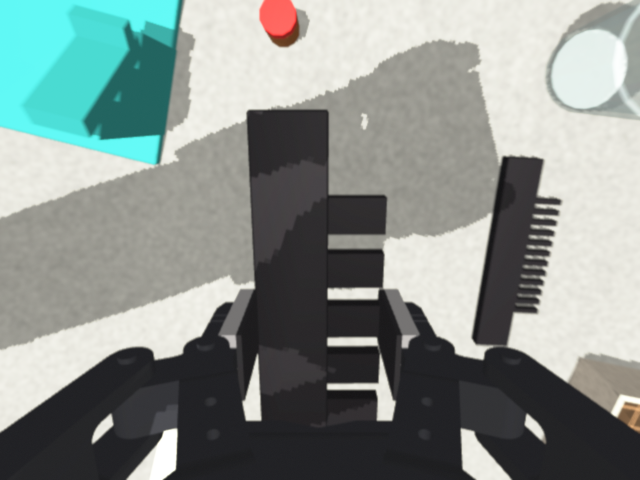

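```bash
python3 - <<'E'
from h import *
cal=bot.get_calibration("wrist"); s,p,r=state()
Rc=R.from_rotvec(cal['rvec']); 
# cam point c = Rc w + t ; tool point = r^-1 (w-p)
A=(r.inv()*Rc.inv()); b=r.inv().apply(-Rc.inv().apply(cal['tvec'])-p)
np.savez("/tmp/ct.npz",A=A.as_matrix(),b=b); print("cam in tool",b)
z=np.load("/tmp/w9.npz"); d=z['d']
def tp(u,v,dd=None):
    dd=d[v,u] if dd is None else dd
    return (A.apply(np.array([(u-z['cx'])/z['fx']*dd,(v-z['cy'])/z['fy']*dd,dd]))+b)*1000
for u,v in [(252,118),(320,118),(290,200),(260,270),(320,270),(290,350),(268,400),(318,400),(340,318),(375,318),(355,215),(380,215),(355,265)]: print(u,v,tp(u,v).round(1))
E
```

```text
cam in tool [-0.12881918  0.00063064 -0.0699515 ]
252 118 [  3.3 -20.3 -71.2]
320 118 [  3.8   1.1 -71.2]
290 200 [  3.1  -8.8 -45.2]
260 270 [  3.2 -19.7 -20.4]
320 270 [  3.1   1.2 -20.4]
290 350 [ 3.7 -9.9 11.4]
268 400 [  2.9 -18.7  32.6]
318 400 [ 3.5  0.5 33.1]
340 318 [ 5.3  8.5 -0.8]
375 318 [ 5.8 21.5 -0.6]
355 215 [  5.6  13.1 -39.5]
380 215 [  6.3  21.7 -39.3]
355 265 [  6.2  13.6 -21.2]
```

```bash
cat >> h.py <<'E'
PK=frame(-rN,rD); o_t=np.array([.0153,-.010,-.0008])
pk=rest-PK.apply(o_t)
E
python3 - <<'E'
from h import *
print("park TCP",pk); delta(pk+rN*.11+Zv*.03,PK); delta(pk+rN*.10,PK)
E
```

```text
park TCP [0.51864907 0.08733942 0.08274767]
dp cm [-0.62  3.46 20.27] rot [-1.1261 -0.4619 -0.7007] |d| 20.57 deg 80.5
dp cm [ 3.08  3.16 20.94] rot [-1.1261 -0.4619 -0.7007] |d| 21.4 deg 80.5
```

```bash
python3 -m creep '[{"grip":4,"dp":[-3,1,4],"rotation":[-0.48,-0.2,-0.3]},{"grip":4,"dp":[-4,1,8],"rotation":[-0.48,-0.2,-0.3]},{"grip":4,"dp":[-5,1.5,10],"rotation":[-0.48,-0.2,-0.3]},{"grip":4,"dp":[-5,1.5,10],"rotation":[-0.48,-0.2,-0.3]},{"grip":4,"dp":[-5,1.5,10],"rotation":[-0.48,-0.2,-0.3]}]' 
python3 - <<'E'
from h import *
s,p,r=state(); print(p,s['q'].round(2)); delta(pk+rN*.11+Zv*.03,PK)
E
```

```text
time: 5.8
tool_pos: [0.4761, 0.254, 0.2256]
tcp_rot: [0.327, 1.48, -0.903]
wrist_force: [-0.4, 0.1, -0.5]
width: 0.522
[0.4761235  0.25401276 0.22557463] [ 0.56  0.22  1.73 -0.19  1.49 -0.17]
dp cm [ 5.36 -1.2   9.3 ] rot [-0.6417 -0.2662 -0.3881] |d| 10.8 deg 45.6
```

```bash
python3 -m creep '[{"grip":4,"dp":[0.5,0,2],"rotation":[-0.48,-0.2,-0.29]},{"grip":4,"dp":[1,0,4],"rotation":[-0.48,-0.2,-0.29]},{"grip":4,"dp":[2,0,6],"rotation":[-0.48,-0.2,-0.29]},{"grip":4,"dp":[3,-0.5,8],"rotation":[-0.48,-0.2,-0.29]},{"grip":4,"dp":[4,-1,9],"rotation":[-0.48,-0.2,-0.29]}]' 
python3 - <<'E'
from h import *
s,p,r=state(); print(p,s['q'].round(2)); delta(pk+rN*.08+Zv*.01,PK)
E
```

```text
time: 6.22
tool_pos: [0.5266, 0.1725, 0.1999]
tcp_rot: [-0.334, 1.525, -0.747]
wrist_force: [-0.5, 0.2, -0.6]
width: 0.524
[0.52657319 0.1725186  0.19991478] [ 0.56  0.37  1.7  -0.49  1.58 -0.62]
dp cm [5.74 1.   0.17] rot [-0.1578 -0.0657 -0.0957] |d| 5.83 deg 11.2
```

```bash
python3 -m creep '[{"grip":4,"dp":[0.5,0.5,0.2],"rotation":[-0.158,-0.066,-0.096]},{"grip":4,"dp":[2,1,0.2],"rotation":[-0.158,-0.066,-0.096]},{"grip":4,"dp":[3,1,0.2],"rotation":[-0.158,-0.066,-0.096]},{"grip":4,"dp":[3,1,0.2],"rotation":[-0.158,-0.066,-0.096]},{"grip":4,"dp":[3,1,0.2],"rotation":[-0.158,-0.066,-0.096]}]' 
python3 - <<'E'
from h import *
s,p,r=state(); print(p,s['q'].round(2)); delta(pk+rN*.03,PK)
for n in ("wrist","scene"):
    cal=bot.get_calibration(n);im,d=bot.read_camera(n); np.savez(f"/tmp/p1{n}.npz",d=d,**cal)
    if n=="scene": im=cv2.resize(im[190:350,200:380],None,fx=3.3,fy=3.3,interpolation=cv2.INTER_CUBIC)
    cv2.imwrite(f"pics/p1{n}.png",im[...,::-1])
E
```

```text
time: 6.63
tool_pos: [0.5254, 0.1611, 0.1711]
tcp_rot: [-0.541, 1.518, -0.689]
wrist_force: [-0.1, 0.4, -0.9]
width: 0.521
[0.52537092 0.16114296 0.17112546] [ 0.59  0.41  1.75 -0.58  1.55 -0.7 ]
dp cm [8.49 0.99 0.04] rot [-0.0054 -0.0033 -0.0023] |d| 8.55 deg 0.4
```

View pics/p1wrist.png

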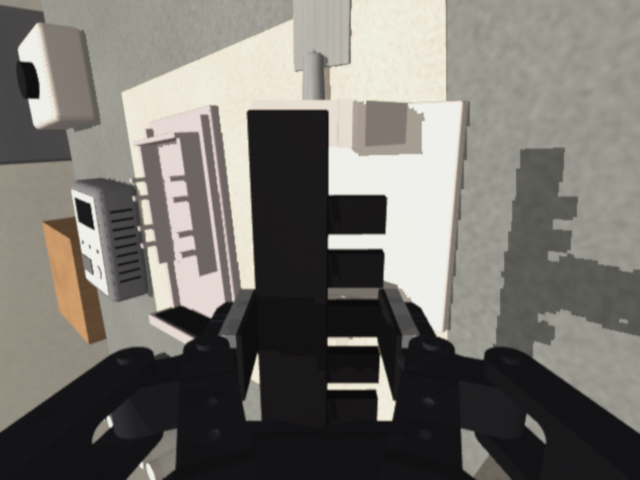

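View pics/p1scene.png

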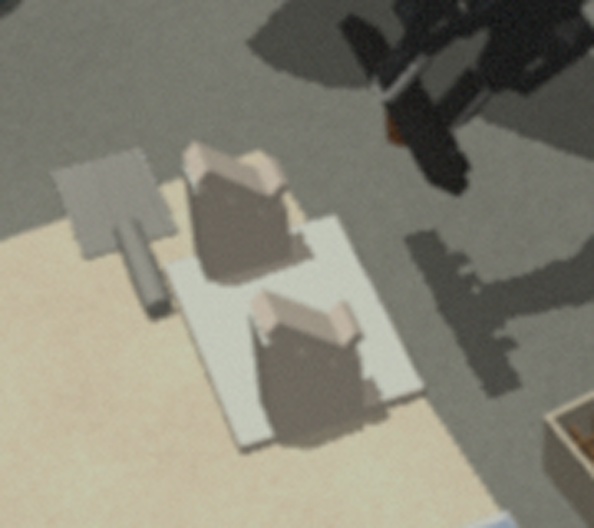

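The wrist view shows the comb rigid in the jaws, its upper end above the near cheek, whose ledge is at (390,125), teeth to the ledge side. The scene view confirms the slopes fall to the right. I go down along the slope normal.

```bash
python3 -m creep '[{"grip":4,"dp":[3,0.4,0],"rotation":[-0.005,-0.003,-0.002]},{"grip":4,"dp":[6,0.8,0],"rotation":[-0.005,-0.003,-0.002]},{"grip":4,"dp":[8.5,0.8,0],"rotation":[-0.005,-0.003,-0.002]},{"grip":4,"dp":[8.5,0.8,0],"rotation":[-0.005,-0.003,-0.002]},{"grip":4,"dp":[8.5,0.8,0],"rotation":[-0.005,-0.003,-0.002]}]' 
python3 -m creep '[{"grip":4,"dp":[0.5,0,0],"rotation":[0,0,0]},{"grip":4,"dp":[0.5,0,0],"rotation":[0,0,0]},{"grip":4,"dp":[0.5,0,0],"rotation":[0,0,0]}]' 
python3 - <<'E'
from h import *
s,p,r=state(); print(p,s['q'].round(2)); delta(pk,PK)
for n in ("wrist","scene"):
    cal=bot.get_calibration(n);im,d=bot.read_camera(n); np.savez(f"/tmp/p2{n}.npz",d=d,**cal)
    if n=="scene": im=cv2.resize(im[190:350,200:380],None,fx=3.3,fy=3.3,interpolation=cv2.INTER_CUBIC)
    cv2.imwrite(f"pics/p2{n}.png",im[...,::-1])
E
```

```text
time: 7.15
tool_pos: [0.5206, 0.1068, 0.106]
tcp_rot: [-0.546, 1.517, -0.686]
wrist_force: [-0.1, 0.4, 0.0]
width: 0.518
time: 7.4
tool_pos: [0.5215, 0.1051, 0.1034]
tcp_rot: [-0.546, 1.514, -0.683]
wrist_force: [0.7, -0.1, 0.4]
width: 0.522
[0.52146828 0.10506766 0.10336828] [ 0.52  0.44  1.86 -0.63  1.4  -0.67]
dp cm [ 2.72  0.19 -0.13] rot [-0.0011  0.0032 -0.0022] |d| 2.73 deg 0.2
```

View pics/p2wrist.png

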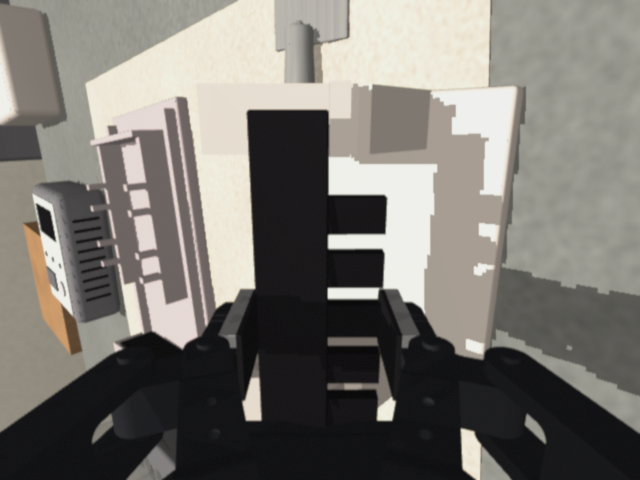

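View pics/p2scene.png

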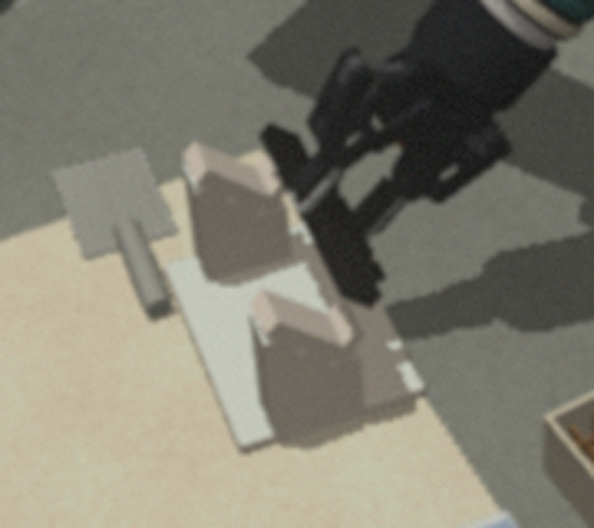

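```bash
python3 - <<'E'
from h import *
z=np.load("/tmp/p2wrist.npz"); ct=np.load("/tmp/ct.npz"); d=z['d']
v,u=np.mgrid[0:480,0:640]; T=(np.stack([(u-z['cx'])/z['fx']*d,(v-z['cy'])/z['fy']*d,d],-1)@ct['A'].T+ct['b'])*1000
for vv in (95,105,120,140):
    print(vv,[tuple(T[vv,uu].round(1)) for uu in (210,235,332,340,348,352,356,360,365,370,375,380,390,420)])
E
```

```text
95 [(np.float64(41.8), np.float64(-42.8), np.float64(-80.4)), (np.float64(42.4), np.float64(-32.9), np.float64(-80.5)), (np.float64(31.0), np.float64(5.7), np.float64(-79.8)), (np.float64(31.4), np.float64(8.7), np.float64(-79.8)), (np.float64(29.3), np.float64(11.6), np.float64(-79.7)), (np.float64(42.2), np.float64(14.1), np.float64(-80.5)), (np.float64(42.4), np.float64(15.7), np.float64(-80.5)), (np.float64(49.5), np.float64(18.0), np.float64(-80.9)), (np.float64(47.1), np.float64(19.8), np.float64(-80.8)), (np.float64(45.8), np.float64(21.7), np.float64(-80.7)), (np.float64(46.6), np.float64(23.9), np.float64(-80.7)), (np.float64(48.5), np.float64(26.2), np.float64(-80.9)), (np.float64(52.7), np.float64(31.0), np.float64(-81.1)), (np.float64(71.3), np.float64(48.2), np.float64(-82.3))]
105 [(np.float64(42.7), np.float64(-43.3), np.float64(-76.6)), (np.float64(43.7), np.float64(-33.4), np.float64(-76.7)), (np.float64(31.5), np.float64(5.7), np.float64(-76.2)), (np.float64(29.6), np.float64(8.7), np.float64(-76.2)), (np.float64(30.8), np.float64(11.7), np.float64(-76.2)), (np.floa
[... 1410 characters left out ...]
p.float64(-62.9)), (np.float64(30.7), np.float64(5.8), np.float64(-63.4)), (np.float64(31.2), np.float64(8.9), np.float64(-63.4)), (np.float64(30.7), np.float64(12.0), np.float64(-63.4)), (np.float64(43.6), np.float64(14.6), np.float64(-62.8)), (np.float64(41.9), np.float64(16.1), np.float64(-62.9)), (np.float64(48.4), np.float64(18.4), np.float64(-62.6)), (np.float64(46.7), np.float64(20.3), np.float64(-62.7)), (np.float64(45.4), np.float64(22.3), np.float64(-62.8)), (np.float64(46.5), np.float64(24.5), np.float64(-62.7)), (np.float64(50.6), np.float64(27.3), np.float64(-62.6)), (np.float64(55.4), np.float64(32.4), np.float64(-62.4)), (np.float64(72.6), np.float64(50.0), np.float64(-61.7))]
```

```bash
python3 - <<'E'
from h import *
z=np.load("/tmp/p2wrist.npz"); ct=np.load("/tmp/ct.npz"); d=z['d']
v,u=np.mgrid[0:480,0:640]; T=(np.stack([(u-z['cx'])/z['fx']*d,(v-z['cy'])/z['fy']*d,d],-1)@ct['A'].T+ct['b'])*1000
for vv in (92,97,103):
    for uu in range(310,345,3): print((uu,*T[vv,uu].round(1).tolist()),end=" ")
    print()
for vv in (120,300): print([tuple(T[vv,uu].round(1).tolist()) for uu in (250,253,322,325,327,329)])
E
```

```text
(310, 43.5, -2.8, -81.7) (313, 42.7, -1.6, -81.6) (316, 43.8, -0.4, -81.7) (319, 42.5, 0.8, -81.6) (322, 41.9, 2.0, -81.6) (325, 43.0, 3.2, -81.6) (328, 43.3, 4.4, -81.7) (331, 30.5, 5.3, -80.8) (334, 29.8, 6.4, -80.8) (337, 30.3, 7.5, -80.8) (340, 30.3, 8.6, -80.8) (343, 31.6, 9.8, -80.9) 
(310, 42.9, -2.8, -79.7) (313, 42.2, -1.6, -79.7) (316, 42.5, -0.4, -79.7) (319, 43.7, 0.8, -79.8) (322, 42.3, 2.0, -79.7) (325, 42.7, 3.2, -79.7) (328, 42.3, 4.4, -79.7) (331, 30.2, 5.3, -79.0) (334, -128.8, 0.6, -70.0) (337, 31.5, 7.6, -79.1) (340, 31.3, 8.7, -79.1) (343, 30.5, 9.8, -79.0) 
(310, 44.0, -2.8, -77.5) (313, 42.4, -1.6, -77.4) (316, 42.3, -0.4, -77.4) (319, 43.0, 0.8, -77.4) (322, 42.4, 2.0, -77.4) (325, 42.7, 3.2, -77.4) (328, 41.9, 4.4, -77.4) (331, 30.8, 5.3, -76.9) (334, 32.0, 6.5, -77.0) (337, 30.4, 7.6, -76.9) (340, 31.7, 8.8, -77.0) (343, 31.0, 9.9, -76.9) 
[(3.4, -20.9, -70.6), (3.2, -20.0, -70.6), (3.0, 1.7, -70.6), (1.8, 2.6, -70.6), (3.2, 3.3, -70.6), (33.2, 4.7, -70.8)]
[(-2.6, -22.7, -11.7), (-2.9, -21.6, -11.8), (3.1, 1.9, -9.1), (3.6, 3.0, -8.9), (3.1, 3.7, -9.1), (10.1, 4.6, -5.9)]
```

The slope lies 27 mm below the comb's underside and the ledge face 1.5 mm beyond the spine's edge, as intended. Lowering the last part.

```bash
python3 -m creep '[{"grip":4,"dp":[1,0,0],"rotation":[0,0.003,-0.002]},{"grip":4,"dp":[2,0,-0.1],"rotation":[0,0.003,-0.002]},{"grip":4,"dp":[2.5,0,-0.1],"rotation":[0,0.003,-0.002]},{"grip":4,"dp":[2.5,0,-0.1],"rotation":[0,0.003,-0.002]},{"grip":4,"dp":[2.5,0,-0.1],"rotation":[0,0.003,-0.002]}]' 
python3 -m creep '[{"grip":4,"dp":[0.1,0,0],"rotation":[0,0,0]},{"grip":4,"dp":[0.1,0,0],"rotation":[0,0,0]}]' 
python3 - <<'E'
from h import *
s,p,r=state(); print(p,s['wrist_force']); delta(pk,PK)
E
```

```text
time: 7.92
tool_pos: [0.5172, 0.0859, 0.0838]
tcp_rot: [-0.549, 1.52, -0.687]
wrist_force: [-0.0, -0.3, -0.9]
width: 0.514
time: 8.08
tool_pos: [0.5175, 0.0857, 0.0836]
tcp_rot: [-0.549, 1.519, -0.687]
wrist_force: [0.2, 0.1, -1.3]
width: 0.516
[0.51750725 0.08569638 0.0835633 ] [ 0.23073393  0.12579776 -1.34464675]
dp cm [-0.07  0.18  0.1 ] rot [ 0.0005 -0.0022  0.0017] |d| 0.22 deg 0.2
```

```bash
python3 -m creep '[{"grip":4,"dp":[0.1,0.05,0],"rotation":[0,0,0]},{"grip":4,"dp":[0.1,0.1,0],"rotation":[0,0,0]},{"grip":4,"dp":[0.1,0.1,0],"rotation":[0,0,0]}]' 
python3 - <<'E'
from h import *
s,p,r=state(); print(p,s['wrist_force'],r.inv().apply(s['wrist_force'])); delta(pk,PK)
cal=bot.get_calibration("wrist");im,d=bot.read_camera("wrist"); np.savez("/tmp/p3.npz",d=d,**cal); cv2.imwrite("pics/p3.png",im[...,::-1])
z=np.load("/tmp/p3.npz"); ct=np.load("/tmp/ct.npz"); d=z['d']
v,u=np.mgrid[0:480,0:640]; T=(np.stack([(u-z['cx'])/z['fx']*d,(v-z['cy'])/z['fy']*d,d],-1)@ct['A'].T+ct['b'])*1000
for vv in (85,95,105): print([(uu,*T[vv,uu].round(1).tolist()) for uu in (250,280,310,320,328,332,336,340,344)])
E
```

```text
time: 8.33
tool_pos: [0.5178, 0.0858, 0.0832]
tcp_rot: [-0.549, 1.518, -0.688]
wrist_force: [-1.1, 1.6, 5.6]
width: 0.519
[0.51776774 0.0858451  0.08321921] [-1.07887534  1.6069759   5.55642131] [-4.98035927 -2.88111477 -1.23099979]
dp cm [-0.08  0.14  0.07] rot [-0.0001 -0.0017  0.0026] |d| 0.18 deg 0.2
[(250, 16.2, -22.5, -82.0), (280, 15.9, -12.4, -82.0), (310, 15.7, -2.2, -82.0), (320, 15.1, 1.1, -82.0), (328, 16.6, 3.8, -82.1), (332, 2.8, 4.8, -80.9), (336, 2.9, 6.0, -80.9), (340, 2.4, 7.2, -80.9), (344, 3.9, 8.5, -81.0)]
[(250, 15.9, -22.6, -78.8), (280, 15.5, -12.4, -78.8), (310, 14.5, -2.2, -78.8), (320, -128.8, 0.6, -70.0), (328, 14.5, 3.8, -78.8), (332, 3.2, 4.8, -78.1), (336, 3.5, 6.1, -78.1), (340, 3.1, 7.3, -78.1), (344, 2.9, 8.5, -78.0)]
[(250, 15.0, -22.6, -75.6), (280, 14.8, -12.4, -75.6), (310, 15.5, -2.3, -75.6), (320, 15.5, 1.1, -75.6), (328, 15.5, 3.9, -75.6), (332, 3.9, 4.9, -75.1), (336, 3.6, 6.1, -75.1), (340, 2.9, 7.3, -75.1), (344, 2.7, 8.5, -75.1)]
```

View pics/p3.png

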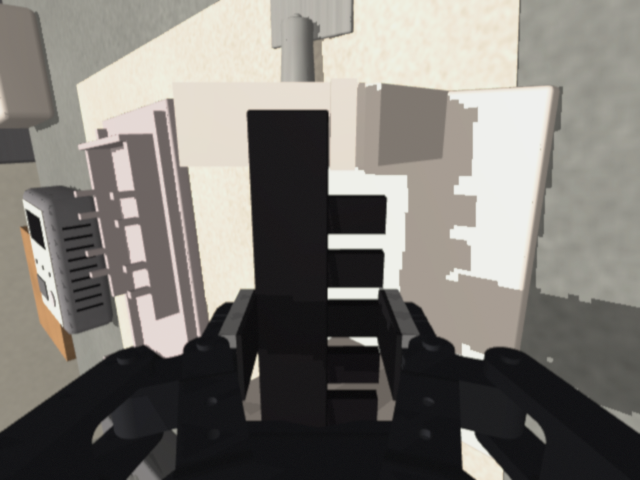

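Contact is made (5 N normal to the slope) and the comb's edge is about 1 mm from the ledge. Release slowly.

```bash
python3 -m creep '[{"grip":4.8,"dp":[0,0,0],"rotation":[0,0,0]},{"grip":5.2,"dp":[0,0,0],"rotation":[0,0,0]},{"grip":5.8,"dp":[0,0,0],"rotation":[0,0,0]},{"grip":6.3,"dp":[0,0,0],"rotation":[0,0,0]},{"grip":6.5,"dp":[0,0,0],"rotation":[0,0,0]}]' 
python3 -m creep '[{"grip":6.5,"dp":[-0.5,0.2,0],"rotation":[0,0,0]},{"grip":6.5,"dp":[-1.5,0.2,0],"rotation":[0,0,0]},{"grip":6.5,"dp":[-3.5,0.2,0],"rotation":[0,0,0]},{"grip":6.5,"dp":[-6.5,0.2,0],"rotation":[0,0,0]},{"grip":6.5,"dp":[-10,0.2,0],"rotation":[0,0,0]}]' 
python3 - <<'E'
from h import *
cal=bot.get_calibration("wrist");im,d=bot.read_camera("wrist"); np.savez("/tmp/p4.npz",d=d,**cal); cv2.imwrite("pics/p4.png",im[...,::-1])
im,d=bot.read_camera("scene"); cv2.imwrite("pics/p4s.png",cv2.resize(im[190:350,200:380],None,fx=3.3,fy=3.3,interpolation=cv2.INTER_CUBIC)[...,::-1])
E
```

```text
time: 8.8
tool_pos: [0.5176, 0.0857, 0.0821]
tcp_rot: [-0.549, 1.519, -0.687]
wrist_force: [-0.6, -0.5, 0.5]
width: 0.762
time: 9.22
tool_pos: [0.5235, 0.1579, 0.1517]
tcp_rot: [-0.55, 1.521, -0.688]
wrist_force: [0.3, 0.6, -0.0]
width: 0.761
```

View pics/p4.png

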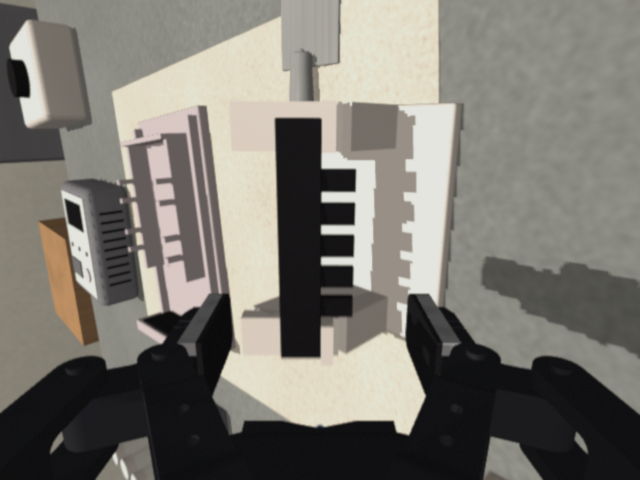

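View pics/p4s.png

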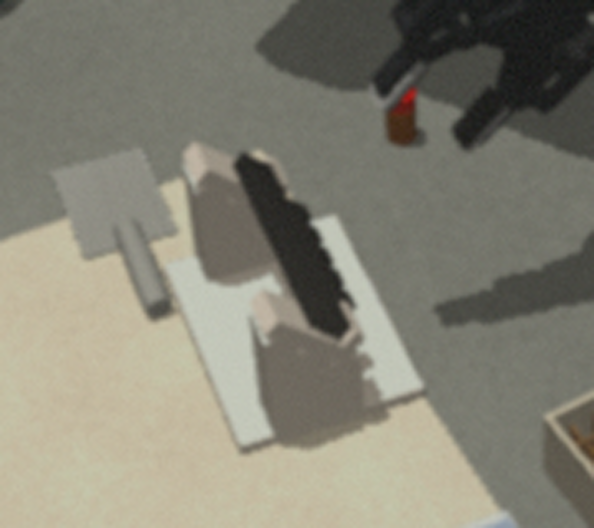

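The comb is parked: spine (300,118)-(300,356) on both cheeks against the ledges, teeth downhill over the open middle, jaws clear. I measure its actual pose.

```bash
python3 - <<'E'
from h import *
W,d=cloud("/tmp/p4.npz"); im=cv2.imread("pics/p4.png"); g=im.max(axis=2)
k=np.zeros(d.shape,bool); k[120:354,280:318]=1; k&=(g<60)&(d>0)
q=W[k]; c=np.median(q,0); e=(q-c)
N=np.linalg.svd(e[np.abs(e@rN)<.004],full_matrices=False)[2][2]; N*=np.sign(N[2]); print("normal",N.round(3),"rN",rN.round(3))
L=np.linalg.svd(e,full_matrices=False)[2][0]; L*=np.sign(L@rY); print("axis",L.round(3),"rY",rY.round(3))
rel=q-rest; print("normal off",np.percentile(rel@rN,[5,50,95]).round(4),"downhill",np.percentile(rel@rD,[1,99]).round(4),"along Y",np.percentile(rel@rY,[0.5,99.5]).round(4))
print(state()[1],state()[0]['q'].round(2))
E
```

```text
normal [0.066 0.705 0.706] rN [0.065 0.704 0.707]
axis [-0.995  0.1   -0.006] rY [-0.996  0.092  0.   ]
normal off [0.0109 0.012  0.013 ] downhill [-0.0122  0.0104] along Y [-0.0735  0.0709]
[0.52790934 0.16268898 0.15629817] [ 0.59  0.43  1.75 -0.58  1.53 -0.69]
```

```bash
cat >> h.py <<'E'
RG=frame(rD,rN); rg=rest+rN*.006-rD*.007-rY*.001
E
python3 - <<'E'
from h import *
H=rg-rD*.12; print(rg,H); delta(H+Zv*.05,RG)
s,p,r=state(); print(r.inv().apply([0,0,1]).round(3), r.inv().apply([0,1,0]).round(3))
E
```

```text
[0.51713041 0.06880355 0.08819239] [ 0.5092925 -0.0156865  0.1730452]
dp cm [  7.88 -17.44  -0.2 ] rot [0.0025 0.0072 1.566 ] |d| 19.14 deg 89.7
[-0.71  -0.704  0.007] [-0.701  0.707 -0.09 ]
```

```bash
python3 -m creep '[{"grip":6,"dp":[-2,-3,0],"rotation":[0,0,0.6]},{"grip":5,"dp":[-4,-6,0],"rotation":[0,0,0.6]},{"grip":4,"dp":[-4,-8,0],"rotation":[0,0,0.6]},{"grip":3.5,"dp":[-4,-11,0],"rotation":[0,0,0.6]},{"grip":3.5,"dp":[-3,-13,0],"rotation":[0,0,0.6]}]' 
python3 - <<'E'
from h import *
s,p,r=state(); print(p,s['q'].round(2));H=rg-rD*.12;delta(H+Zv*.05,RG)
E
```

```text
time: 9.73
tool_pos: [0.5202, 0.0878, 0.2698]
tcp_rot: [-0.07, 1.566, -0.213]
wrist_force: [1.1, 0.2, 0.1]
width: 0.406
[0.5202469  0.08779529 0.26982355] [ 0.23  0.    1.86 -0.18  1.33 -1.2 ]
dp cm [ 6.46 -9.4  -0.18] rot [0.0035 0.0067 0.9653] |d| 11.41 deg 55.3
```

```bash
python3 -m creep '[{"grip":3.5,"dp":[0,-4,0],"rotation":[0,0,0.6]},{"grip":3.5,"dp":[1,-7,0],"rotation":[0,0,0.6]},{"grip":3.5,"dp":[2.5,-9.4,0],"rotation":[0,0,0.6]},{"grip":3.5,"dp":[2.5,-9.4,0],"rotation":[0,0,0.6]},{"grip":3.5,"dp":[2.5,-9.4,0],"rotation":[0,0,0.6]}]' 
python3 - <<'E'
from h import *
s,p,r=state(); print(p,s['q'].round(2));H=rg-rD*.12;delta(H+Zv*.02,RG)
E
```

```text
time: 10.15
tool_pos: [0.5087, -0.0113, 0.2584]
tcp_rot: [0.402, 1.523, 0.252]
wrist_force: [-0.4, -0.1, -0.4]
width: 0.41
[ 0.50871835 -0.01128666  0.25841355] [-0.34 -0.03  1.96  0.42  1.34 -1.93]
dp cm [ 5.8  -3.05  0.09] rot [-0.0036  0.0035  0.3672] |d| 6.55 deg 21.0
```

```bash
python3 -m creep '[{"grip":3.5,"dp":[1,-1,0],"rotation":[0,0,0.367]},{"grip":3.5,"dp":[3,-2,0],"rotation":[0,0,0.367]},{"grip":3.5,"dp":[5,-3,0],"rotation":[0,0,0.367]},{"grip":3.5,"dp":[5.8,-3,0],"rotation":[0,0,0.367]},{"grip":3.5,"dp":[5.8,-3,0],"rotation":[0,0,0.367]}]' 
python3 -m creep '[{"grip":3.5,"dp":[0,0,0],"rotation":[0,0,0]},{"grip":3.5,"dp":[0,0,0],"rotation":[0,0,0]}]' 
python3 - <<'E'
from h import *
s,p,r=state(); print(p,s['q'].round(2));H=rg-rD*.12;delta(rg-rD*.08,RG)
cal=bot.get_calibration("wrist");im,d=bot.read_camera("wrist"); np.savez("/tmp/r1.npz",d=d,**cal); cv2.imwrite("pics/r1.png",im[...,::-1])
E
```

```text
time: 10.57
tool_pos: [0.5061, -0.0131, 0.1886]
tcp_rot: [0.683, 1.455, 0.535]
wrist_force: [0.0, 0.2, 0.2]
width: 0.41
time: 10.73
tool_pos: [0.5097, -0.0127, 0.1947]
tcp_rot: [0.671, 1.446, 0.537]
wrist_force: [-0.4, 0.4, 0.3]
width: 0.411
[ 0.50967598 -0.01270287  0.19471889] [-0.51  0.16  2.02  0.71  1.4  -2.28]
dp cm [ 5.33 -1.7  -0.02] rot [0.002  0.0008 0.0077] |d| 5.6 deg 0.5
```

View pics/r1.png

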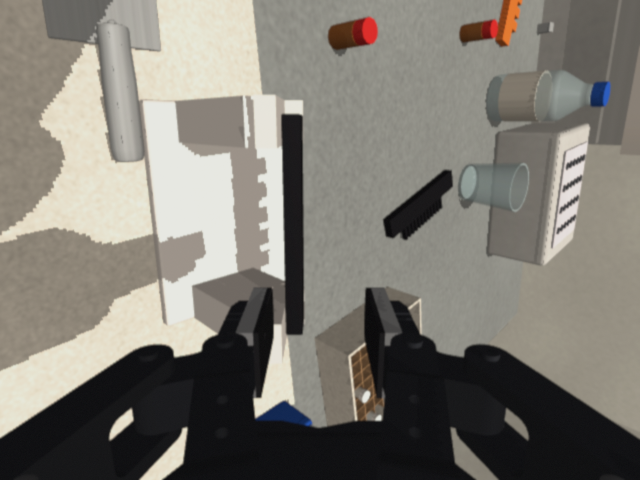

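The view looks along the slope: the comb's back is the black bar at u 283-303, v 115-333, left of the jaw centre (u≈319), so the 17 mm sideways correction that I computed fits.

```bash
python3 -m creep '[{"grip":4,"dp":[0,-1.7,0],"rotation":[0,0,0.007]},{"grip":4,"dp":[2,-1.7,0],"rotation":[0,0,0.007]},{"grip":4,"dp":[4.3,-1.7,0],"rotation":[0,0,0.007]},{"grip":4,"dp":[4.3,-1.7,0],"rotation":[0,0,0.007]},{"grip":4,"dp":[4.3,-1.7,0],"rotation":[0,0,0.007]}]' 
python3 -m creep '[{"grip":4,"dp":[0,0,0],"rotation":[0,0,0]},{"grip":4,"dp":[0,0,0],"rotation":[0,0,0]}]' 
python3 - <<'E'
from h import *
s,p,r=state(); print(p,s['q'].round(2));delta(rg,RG)
cal=bot.get_calibration("wrist");im,d=bot.read_camera("wrist"); np.savez("/tmp/r2.npz",d=d,**cal); cv2.imwrite("pics/r2.png",im[...,::-1])
ct=np.load("/tmp/ct.npz")
v,u=np.mgrid[0:480,0:640]; T=(np.stack([(u-cal['cx'])/cal['fx']*d,(v-cal['cy'])/cal['fy']*d,d],-1)@ct['A'].T+ct['b'])*1000
g=im.max(axis=2); k=(g<60)&(d>.15)&(d<.30)&(v<380)
n,l,st,c=cv2.connectedComponentsWithStats(k.astype(np.uint8)); i=1+np.argmax(st[1:,4]); print(st[i])
q=T[l==i]; print("x",np.percentile(q[:,0],[5,50,95]),"y",np.percentile(q[:,1],[2,50,98]),"z",np.percentile(q[:,2],[1,99]))
E
```

```text
time: 11.2
tool_pos: [0.5104, 0.0061, 0.1514]
tcp_rot: [0.677, 1.446, 0.544]
wrist_force: [0.4, 0.2, -0.1]
width: 0.465
time: 11.37
tool_pos: [0.5114, 0.0044, 0.1519]
tcp_rot: [0.678, 1.443, 0.542]
wrist_force: [0.5, 0.2, -0.4]
width: 0.468
[0.51141532 0.00442717 0.15188204] [-0.49  0.21  2.06  0.74  1.32 -2.32]
dp cm [ 9.07  0.07 -0.04] rot [ 0.0013  0.0017 -0.0001] |d| 9.07 deg 0.1
[ 308  113   22  256 5198]
x [82.75246011 83.80159353 84.82780882] y [-4.84420795  0.37128273  5.9478858 ] z [-73.46741537  71.27953718]
```

View pics/r2.png

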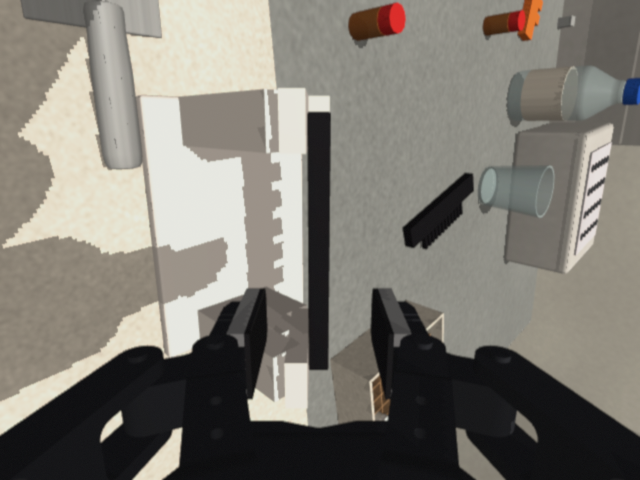

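The comb's back is 83.8 mm ahead, centred on the jaws (y 0.4 mm, ±5.4 mm), and the jaws straddle it (u 265 / 372, bar at 308-330). Advance along the slope.

```bash
python3 -m creep '[{"grip":4,"dp":[3,0,0],"rotation":[0,0,0]},{"grip":4,"dp":[5.5,0,0],"rotation":[0,0,0]},{"grip":4,"dp":[7.5,0,0],"rotation":[0,0,0]},{"grip":4,"dp":[8.2,0.05,0],"rotation":[0,0,0]},{"grip":4,"dp":[8.8,0.05,0],"rotation":[0,0,0]}]' 
python3 -m creep '[{"grip":4,"dp":[0,0,0],"rotation":[0,0,0]},{"grip":4,"dp":[0,0,0],"rotation":[0,0,0]}]' 
python3 - <<'E'
from h import *
s,p,r=state(); print(p,s['q'].round(2),s['wrist_force'].round(1));delta(rg,RG)
cal=bot.get_calibration("wrist");im,d=bot.read_camera("wrist"); np.savez("/tmp/r3.npz",d=d,**cal); cv2.imwrite("pics/r3.png",im[...,::-1])
im,d=bot.read_camera("scene"); cv2.imwrite("pics/r3s.png",cv2.resize(im[170:330,180:380],None,fx=3.3,fy=3.3,interpolation=cv2.INTER_CUBIC)[...,::-1])
E
```

```text
time: 11.83
tool_pos: [0.5159, 0.0676, 0.0882]
tcp_rot: [0.681, 1.446, 0.543]
wrist_force: [0.6, -0.1, 0.1]
width: 0.469
time: 12.0
tool_pos: [0.5167, 0.0667, 0.0889]
tcp_rot: [0.68, 1.445, 0.542]
wrist_force: [-0.1, -0.7, 0.8]
width: 0.469
[0.51668542 0.06673169 0.08894618] [-0.38  0.28  2.12  0.83  1.17 -2.36] [-0.1 -0.7  0.8]
dp cm [0.2  0.1  0.02] rot [-0.0009  0.0006 -0.0013] |d| 0.22 deg 0.1
```

View pics/r3.png

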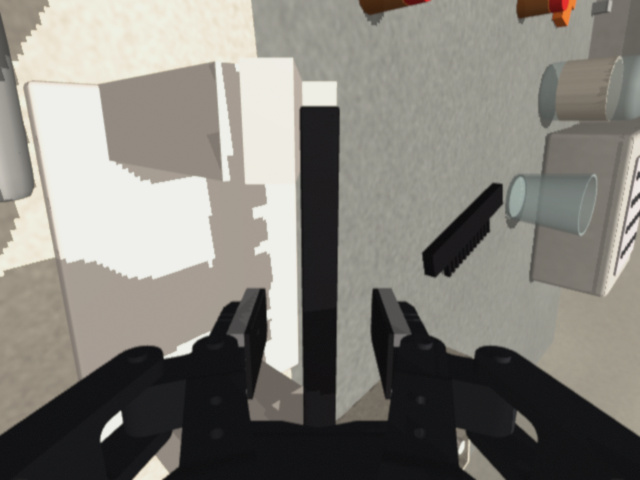

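View pics/r3s.png

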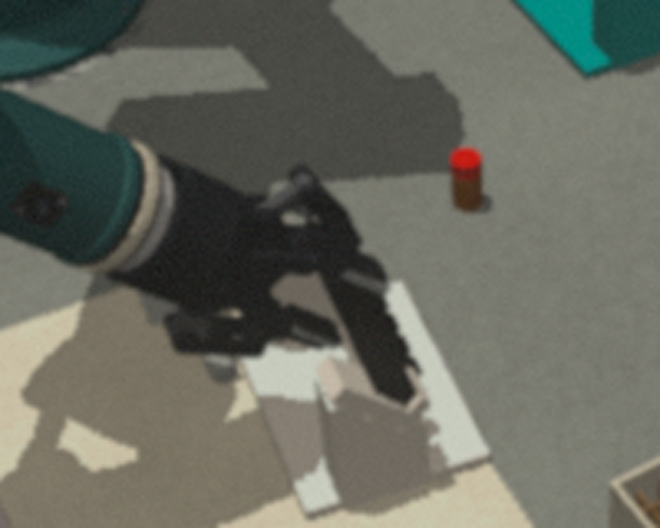

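The bar (u 302-338) is between the jaws. Close.

```bash
python3 -m creep '[{"grip":3,"dp":[0.1,0,0],"rotation":[0,0,0]},{"grip":2,"dp":[0.1,0,0],"rotation":[0,0,0]},{"grip":1,"dp":[0.1,0,0],"rotation":[0,0,0]},{"grip":0.8,"dp":[0.1,0,0],"rotation":[0,0,0]},{"grip":0.8,"dp":[0.1,0,0],"rotation":[0,0,0]}]' 50
python3 -m creep '[{"grip":0.8,"dp":[0,0,0],"rotation":[0,0,0]},{"grip":0.8,"dp":[0,0,0],"rotation":[0,0,0]},{"grip":0.8,"dp":[0,0,0],"rotation":[0,0,0]}]' 
python3 - <<'E'
from h import *
s,p,r=state(); print(p,s['wrist_force'].round(1),s['width']*85.4)
print("up in tool",r.inv().apply([0,0,1]).round(3),"rN",r.inv().apply(rN).round(3))
E
```

```text
time: 12.52
tool_pos: [0.5165, 0.0678, 0.0883]
tcp_rot: [0.681, 1.445, 0.543]
wrist_force: [-0.3, -2.8, 5.2]
width: 0.124
time: 12.77
tool_pos: [0.5165, 0.0678, 0.0883]
tcp_rot: [0.681, 1.445, 0.543]
wrist_force: [-1.8, -2.0, 6.2]
width: 0.125
[0.51650342 0.06777808 0.0883416 ] [-1.8 -2.   6.2] 10.635639891190628
up in tool [-0.706  0.709 -0.001] rN [ 0.002  1.    -0.001]
```

```bash
python3 -m creep '[{"grip":0.8,"dp":[-0.5,0.6,0],"rotation":[0,0,0]},{"grip":0.8,"dp":[-2,2,0],"rotation":[0,0,0]},{"grip":0.8,"dp":[-4.5,4.5,0],"rotation":[0,0,0]},{"grip":0.8,"dp":[-7,7,0],"rotation":[0,0,0]},{"grip":0.8,"dp":[-9.5,9.5,0],"rotation":[0,0,0]}]' 
python3 - <<'E'
from h import *
ND=frame([0,0,-1],sX)
s,p,r=state(); print(p,s['q'].round(2),s['width']*85.4)
cal=bot.get_calibration("wrist");im,d=bot.read_camera("wrist"); np.savez("/tmp/r4.npz",d=d,**cal); cv2.imwrite("pics/r4.png",im[...,::-1])
s,p,r=state(); print(p)
delta([.50,-.05,.25],ND)
E
```

```text
time: 13.18
tool_pos: [0.5153, 0.068, 0.2227]
tcp_rot: [0.682, 1.448, 0.542]
wrist_force: [1.5, -0.4, -0.5]
width: 0.131
[0.51532742 0.06798791 0.22269787] [-0.37  0.08  2.05  0.77  1.36 -2.16] 11.15985127315688
[0.51924972 0.06749804 0.23099668]
dp cm [-9.76 -7.03 -0.8 ] rot [ 1.3845 -0.5676 -0.6448] |d| 12.06 deg 93.4
```

View pics/r4.png

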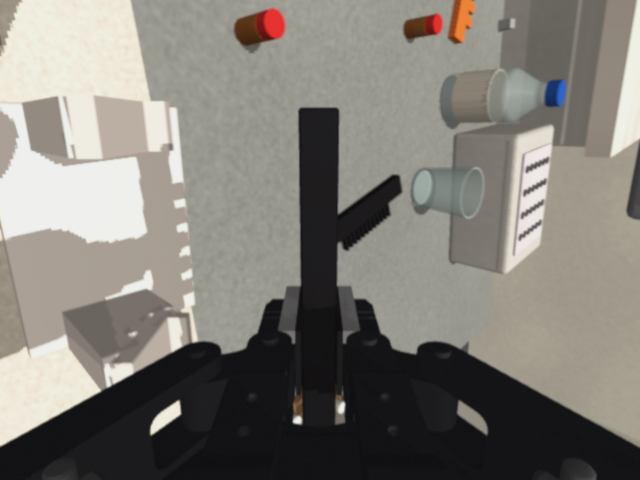

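```bash
python3 -m creep '[{"grip":0.8,"dp":[-3,-2,-0.2],"rotation":[0.52,-0.213,-0.242]},{"grip":0.8,"dp":[-6,-4,-0.4],"rotation":[0.52,-0.213,-0.242]},{"grip":0.8,"dp":[-9,-6,-0.6],"rotation":[0.52,-0.213,-0.242]},{"grip":0.8,"dp":[-10.5,-7.5,-0.8],"rotation":[0.52,-0.213,-0.242]},{"grip":0.8,"dp":[-10.5,-7.5,-0.8],"rotation":[0.52,-0.213,-0.242]}]' 
python3 - <<'E'
from h import *
ND=frame([0,0,-1],sX)
s,p,r=state(); print(p,s['q'].round(2),s['width']*85.4)
delta([.497,-.15,.24],ND)
E
```

```text
time: 13.65
tool_pos: [0.4965, -0.0623, 0.2435]
tcp_rot: [0.926, 1.444, -0.115]
wrist_force: [-0.2, 0.1, -0.4]
width: 0.131
[ 0.49653236 -0.06229166  0.2434992 ] [-0.51 -0.07  2.05  0.53  1.27 -1.59] 11.18478912769552
dp cm [-3.66 -5.94  5.32] rot [ 0.8539 -0.3529 -0.3926] |d| 8.78 deg 57.5
```

```bash
python3 -m creep '[{"grip":0.8,"dp":[-1,-1.5,1],"rotation":[0.53,-0.22,-0.244]},{"grip":0.8,"dp":[-2,-3,2.5],"rotation":[0.53,-0.22,-0.244]},{"grip":0.8,"dp":[-3,-5,4],"rotation":[0.53,-0.22,-0.244]},{"grip":0.8,"dp":[-3.6,-6,5.3],"rotation":[0.53,-0.22,-0.244]},{"grip":0.8,"dp":[-3.6,-6,5.3],"rotation":[0.53,-0.22,-0.244]}]' 
python3 - <<'E'
from h import *
ND=frame([0,0,-1],sX)
s,p,r=state(); print(p,s['q'].round(2),s['width']*85.4)
delta([.497,-.2425,.24],ND)
E
```

```text
time: 14.07
tool_pos: [0.4973, -0.1488, 0.2381]
tcp_rot: [1.115, 1.337, -0.786]
wrist_force: [1.1, 0.8, -0.7]
width: 0.129
[ 0.49733321 -0.14879933  0.23807608] [-0.46 -0.06  1.99  0.21  1.19 -0.88] 11.017509920794978
dp cm [-1.66 -3.    8.72] rot [ 0.3248 -0.134  -0.1484] |d| 9.37 deg 21.9
```

```bash
python3 -m creep '[{"grip":0.8,"dp":[-0.5,-1,2.5],"rotation":[0.325,-0.134,-0.148]},{"grip":0.8,"dp":[-1,-2,5],"rotation":[0.325,-0.134,-0.148]},{"grip":0.8,"dp":[-1.7,-3,8],"rotation":[0.325,-0.134,-0.148]},{"grip":0.8,"dp":[-1.7,-3,8.7],"rotation":[0.325,-0.134,-0.148]},{"grip":0.8,"dp":[-1.7,-3,8.7],"rotation":[0.325,-0.134,-0.148]}]' 
python3 -m creep '[{"grip":0.8,"dp":[5,0,0],"rotation":[0,0,0]},{"grip":0.8,"dp":[5,0,0],"rotation":[0,0,0]},{"grip":0.8,"dp":[5,0,0],"rotation":[0,0,0]},{"grip":0.8,"dp":[5,0,0],"rotation":[0,0,0]}]' 
python3 - <<'E'
from h import *
ND=frame([0,0,-1],sX)
s,p,r=state(); print(p,s['q'].round(2),s['width']*85.4)
delta([.497,-.2425,.15],ND)
cal=bot.get_calibration("wrist");im,d=bot.read_camera("wrist"); np.savez("/tmp/n1.npz",d=d,**cal); cv2.imwrite("pics/n1.png",im[...,::-1])
ct=np.load("/tmp/ct.npz")
v,u=np.mgrid[0:480,0:640]; T=(np.stack([(u-cal['cx'])/cal['fx']*d,(v-cal['cy'])/cal['fy']*d,d],-1)@ct['A'].T+ct['b'])*1000
for vv in (115,150,200,250,280): 
    g=im.max(axis=2)[vv,280:360]; uu=np.nonzero(g<60)[0]+280; print(vv,uu.min(),uu.max(),T[vv,320].round(1),T[vv,uu.min()+1].round(1),T[vv,uu.max()-1].round(1))
E
```

```text
time: 14.48
tool_pos: [0.4982, -0.2402, 0.2398]
tcp_rot: [1.197, 1.222, -1.189]
wrist_force: [-0.2, 1.0, -1.1]
width: 0.128
time: 14.82
tool_pos: [0.4965, -0.2382, 0.1892]
tcp_rot: [1.197, 1.225, -1.19]
wrist_force: [-0.6, 0.6, -0.6]
width: 0.128
[ 0.49653724 -0.23815472  0.18922813] [-0.5   0.07  1.93  0.01  1.14 -0.52] 10.936066189871985
dp cm [3.92 0.04 0.46] rot [ 0.0088 -0.0065  0.0008] |d| 3.95 deg 0.6
115 299 338 [ -5.5   1.1 -72. ] [ -7.1  -4.7 -72. ] [ -5.    6.1 -72. ]
150 300 337 [ -5.7   1.1 -62. ] [ -6.9  -4.6 -62. ] [ -6.1   5.9 -62. ]
200 301 337 [ -4.9   1.1 -46.7] [ -7.4  -4.4 -47.1] [ -5.6   6.1 -46.8]
250 301 336 [ -5.7   1.1 -30.6] [ -5.2  -4.7 -30.4] [ -5.    6.  -30.4]
280 302 336 [ -6.2   1.1 -20.5] [ -5.8  -4.4 -20.3] [ -6.4   6.  -20.5]
```

View pics/n1.png

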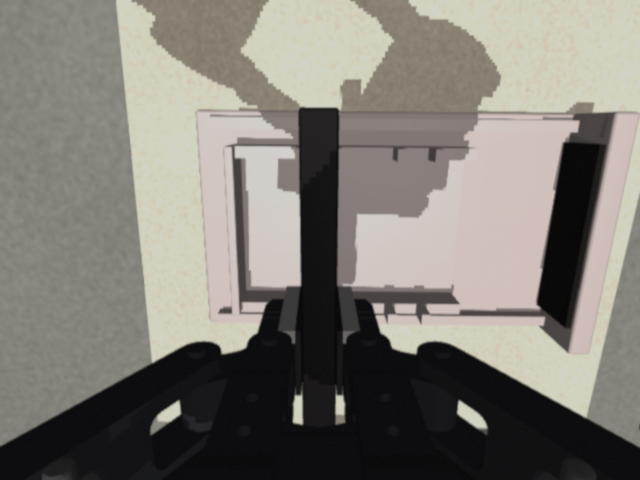

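The comb is held upright above the tray at u 299-338; the far notch posts are visible at (395,153) and (432,153), the near ones hidden behind the comb. I check the posts against the comb in this same view.

```bash
python3 - <<'E'
from h import *
z=np.load("/tmp/n1.npz"); ct=np.load("/tmp/ct.npz"); d=z['d']
v,u=np.mgrid[0:480,0:640]; T=(np.stack([(u-z['cx'])/z['fx']*d,(v-z['cy'])/z['fy']*d,d],-1)@ct['A'].T+ct['b'])*1000
print("floor x", np.median(T[200:260,380:440,0]))
fl=189.2-18
k=(T[...,0]>189.2-62)&(T[...,0]<189.2-51)&(v>100)&(v<330)&(u>200)&(u<500)&(d>0)
n,l,st,c=cv2.connectedComponentsWithStats(k.astype(np.uint8),connectivity=8)
for i in range(1,n):
    if st[i,4]>6: q=T[l==i]; print(st[i,4],c[i].round(),"y",np.percentile(q[:,1],[3,50,97]).round(1),"z",np.percentile(q[:,2],[3,50,97]).round(1),"x",q[:,0].mean().round(1))
k=(T[...,0]>189.2-50)&(T[...,0]<189.2-44.5)&(v>130)&(v<330)&(u>200)&(u<260)&(d>0); q=T[k]; print("end wall top",len(q),np.percentile(q[:,1],[3,50,97]),np.percentile(q[:,2],[1,99]))
E
```

```text
floor x 170.99020281932562
55 [297. 154.] y [-14.3 -13.  -12.3] z [-54.9 -50.7 -46.9] x 130.6
41 [340. 154.] y [13.5 14.2 14.9] z [-54.6 -50.7 -46.9] x 130.9
162 [401. 155.] y [50.1 52.6 56.2] z [-54.2 -50.1 -46.3] x 131.2
170 [438. 155.] y [74.1 76.3 80.1] z [-53.8 -50.1 -46.4] x 131.4
151 [390. 316.] y [49.1 51.7 54.9] z [59.2 61.9 67.2] x 131.4
168 [424. 316.] y [73.  75.4 79. ] z [59.5 62.7 67.7] x 131.7
end wall top 1525 [-62.9443094  -59.78371293 -56.90069775] [-54.2193788   64.72404905]
```

Both views agree on the correction: y −1.2 mm, z +4.8 mm, yaw 0.5°. Lower to just above the posts and check.

```bash
python3 -m creep '[{"grip":0.8,"dp":[2,-0.12,0.48],"rotation":[0.009,-0.0065,0.001]},{"grip":0.8,"dp":[5,-0.12,0.48],"rotation":[0.009,-0.0065,0.001]},{"grip":0.8,"dp":[7.5,-0.12,0.48],"rotation":[0.009,-0.0065,0.001]},{"grip":0.8,"dp":[7.8,-0.12,0.48],"rotation":[0.009,-0.0065,0.001]},{"grip":0.8,"dp":[7.8,-0.12,0.48],"rotation":[0.009,-0.0065,0.001]}]' 
python3 -m creep '[{"grip":0.8,"dp":[0,0,0],"rotation":[0,0,0]},{"grip":0.8,"dp":[0,0,0],"rotation":[0,0,0]},{"grip":0.8,"dp":[0,0,0],"rotation":[0,0,0]}]' 
cat >> h.py <<'E'
def posts(tag):
    s,p,r=state(); cal=bot.get_calibration("wrist");im,d=bot.read_camera("wrist"); np.savez(f"/tmp/{tag}.npz",d=d,**cal); cv2.imwrite(f"pics/{tag}.png",im[...,::-1])
    ct=np.load("/tmp/ct.npz"); v,u=np.mgrid[0:480,0:640]
    T=(np.stack([(u-cal['cx'])/cal['fx']*d,(v-cal['cy'])/cal['fy']*d,d],-1)@ct['A'].T+ct['b'])*1000
    h=p[2]*1000-T[...,0]   # height
    k=(h>51)&(h<63)&(T[...,1]>-40)&(T[...,1]<110)&(abs(T[...,2])<80)&(d>0)&(im.max(axis=2)>70)
    n,l,st,c=cv2.connectedComponentsWithStats(k.astype(np.uint8),connectivity=8)
    for i in range(1,n):
        if st[i,4]>10: q=T[l==i]; print(st[i,4],c[i].round(),"y",np.percentile(q[:,1],[3,50,97]).round(1),"z",np.percentile(q[:,2],[3,50,97]).round(1),"h",np.median(h[l==i]).round(1))
    for vv in (115,150,200,250):
        g=im.max(axis=2)[vv,280:360]; uu=np.nonzero(g<60)[0]+280; print(vv,"comb y",T[vv,uu.min()+1,1].round(1),T[vv,uu.max()-1,1].round(1),"x",T[vv,320,0].round(1),"z",T[vv,320,2].round(1))
    return T
E
python3 - <<'E'
from h import *
ND=frame([0,0,-1],sX); print(state()[1],state()[0]['wrist_force']); delta([.4954,-.2425,.0614],ND)
posts("n2")
E
```

```text
time: 15.28
tool_pos: [0.4961, -0.2432, 0.1119]
tcp_rot: [1.199, 1.214, -1.199]
wrist_force: [-1.0, -0.3, -0.6]
width: 0.126
time: 15.53
tool_pos: [0.4984, -0.2446, 0.1146]
tcp_rot: [1.199, 1.208, -1.197]
wrist_force: [-0.3, 0.9, -0.4]
width: 0.125
[ 0.49839996 -0.24456761  0.11459933] [-0.3293044   0.8725761  -0.37523548]
dp cm [ 5.32 -0.33 -0.23] rot [-0.0007  0.0042 -0.0064] |d| 5.33 deg 0.4
266 [285. 149.] y [-17.1 -14.2 -11.4] z [-62.2 -58.5 -54.5] h 59.3
131 [342. 149.] y [ 9.8 11.1 12.5] z [-62.2 -58.4 -54.5] h 59.3
288 [429. 149.] y [47.5 50.3 53.4] z [-62.2 -58.4 -54.5] h 59.0
290 [482. 149.] y [71.4 74.2 77.4] z [-62.2 -58.4 -54.5] h 58.8
115 comb y -4.5 6.1 x -5.8 z -72.0
150 comb y -4.6 5.8 x -6.4 z -62.0
200 comb y -4.7 6.0 x -4.4 z -46.6
250 comb y -4.6 5.9 x -6.3 z -30.8
```

View pics/n2.png

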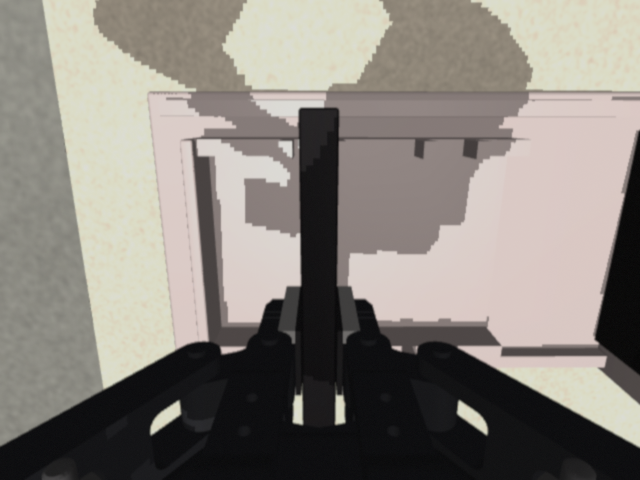

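Near posts span −17.1 to +12.5 (centre −2.3), comb centre +0.7, so −3.1 mm in y is needed; the pose estimate says −3.3. I correct and go down part of the way.

```bash
python3 -m creep '[{"grip":0.8,"dp":[0,-0.31,-0.18],"rotation":[0,0.004,-0.006]},{"grip":0.8,"dp":[1,-0.31,-0.18],"rotation":[0,0.004,-0.006]},{"grip":0.8,"dp":[2.5,-0.31,-0.18],"rotation":[0,0.004,-0.006]},{"grip":0.8,"dp":[2.5,-0.31,-0.18],"rotation":[0,0.004,-0.006]},{"grip":0.8,"dp":[2.5,-0.31,-0.18],"rotation":[0,0.004,-0.006]}]' 
python3 -m creep '[{"grip":0.8,"dp":[0,0,0],"rotation":[0,0,0]},{"grip":0.8,"dp":[0,0,0],"rotation":[0,0,0]},{"grip":0.8,"dp":[0,0,0],"rotation":[0,0,0]},{"grip":0.8,"dp":[0,0,0],"rotation":[0,0,0]}]' 
python3 - <<'E'
from h import *
ND=frame([0,0,-1],sX); print(state()[1],state()[0]['wrist_force']); delta([.4954,-.2425,.0614],ND)
posts("n3")
E
```

```text
time: 16.0
tool_pos: [0.4924, -0.2413, 0.0857]
tcp_rot: [1.199, 1.222, -1.203]
wrist_force: [0.3, -0.7, -1.2]
width: 0.129
time: 16.33
tool_pos: [0.4941, -0.2423, 0.0877]
tcp_rot: [1.199, 1.218, -1.201]
wrist_force: [-0.0, 0.2, -1.0]
width: 0.129
[ 0.49414564 -0.24226294  0.08771436] [-0.02032079  0.23923436 -1.01260454]
dp cm [2.63 0.13 0.03] rot [-0.0009 -0.0013  0.0023] |d| 2.63 deg 0.2
322 [291. 160.] y [-12.6  -9.9  -7.3] z [-59.5 -55.9 -51.8] h 59.0
399 [459. 160.] y [52.2 54.8 58. ] z [-59.5 -55.8 -51.8] h 59.0
368 [353. 161.] y [11.3 14.  17. ] z [-59.5 -55.6 -51.8] h 59.1
409 [521. 161.] y [76.  78.7 82. ] z [-59.5 -55.7 -51.8] h 59.1
197 [297. 408.] y [-11.1  -9.   -7. ] z [54.  56.6 62. ] h 59.2
71 [342. 407.] y [11.3 11.6 12.5] z [54.2 57.6 62.1] h 58.9
115 comb y -4.5 6.1 x -5.5 z -72.0
150 comb y -4.6 5.8 x -5.5 z -62.0
200 comb y -4.8 6.0 x -5.2 z -46.7
250 comb y -4.7 5.9 x -6.3 z -30.8
```

View pics/n3.png

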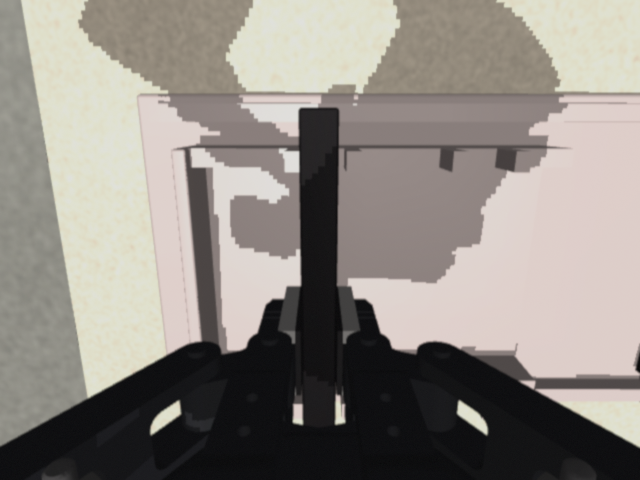

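```bash
python3 -m creep '[{"grip":0.8,"dp":[0.4,0.1,0],"rotation":[0,0,0]},{"grip":0.8,"dp":[0.4,0.1,0],"rotation":[0,0,0]},{"grip":0.8,"dp":[0.4,0.1,0],"rotation":[0,0,0]},{"grip":0.8,"dp":[0.4,0.1,0],"rotation":[0,0,0]}]' 
python3 - <<'E'
from h import *
ND=frame([0,0,-1],sX); print(state()[1],state()[0]['wrist_force']); delta([.4954,-.2425,.0614],ND)
posts("n4")
E
```

```text
time: 16.72
tool_pos: [0.4946, -0.2419, 0.0829]
tcp_rot: [1.199, 1.219, -1.201]
wrist_force: [-0.7, -1.1, -0.6]
width: 0.126
[ 0.49456131 -0.2419274   0.08292433] [-0.68196671 -1.11446107 -0.61896266]
dp cm [2.15 0.09 0.06] rot [-0.0009 -0.002   0.0036] |d| 2.15 deg 0.2
382 [290. 162.] y [-13.  -10.1  -7.1] z [-59.2 -55.6 -51.6] h 58.9
397 [353. 162.] y [10.9 13.6 16.6] z [-59.2 -55.7 -51.6] h 59.1
463 [462. 163.] y [51.7 54.3 57.7] z [-59.2 -55.4 -51.3] h 59.0
532 [524. 163.] y [75.5 77.7 81.7] z [-59.2 -55.4 -51.3] h 59.0
198 [298. 411.] y [-10.7  -8.9  -7.2] z [54.  55.4 61. ] h 58.6
74 [342. 412.] y [10.8 11.3 12.2] z [54.1 55.7 60.6] h 58.1
28 [482. 421.] y [75.4 75.9 76.5] z [60.7 62.  63.2] h 57.1
115 comb y -4.5 6.1 x -6.9 z -72.0
150 comb y -4.9 5.9 x -6.1 z -62.0
200 comb y -4.7 6.1 x -6.2 z -46.9
250 comb y -4.7 5.9 x -128.8 z -70.0
```

Inner gap at both sides −7.1 to +10.9 (centre +1.9), no yaw error, comb at +0.65: 1.2 mm more in y, then down into the notches.

```bash
python3 -m creep '[{"grip":0.8,"dp":[0,0.12,0],"rotation":[0,0,0.003]},{"grip":0.8,"dp":[0.5,0.12,0],"rotation":[0,0,0.003]},{"grip":0.8,"dp":[1,0.12,0],"rotation":[0,0,0.003]},{"grip":0.8,"dp":[1.5,0.12,0],"rotation":[0,0,0.003]},{"grip":0.8,"dp":[1.8,0.12,0],"rotation":[0,0,0.003]}]' 
python3 - <<'E'
from h import *
ND=frame([0,0,-1],sX); print(state()[1],state()[0]['wrist_force']); delta([.4957,-.2425,.0614],ND)
posts("n5")
E
```

```text
time: 17.18
tool_pos: [0.4952, -0.2416, 0.0639]
tcp_rot: [1.201, 1.218, -1.2]
wrist_force: [-0.4, 0.3, -1.5]
width: 0.126
[ 0.49515197 -0.24161799  0.06390438] [-0.39835828  0.29347589 -1.46557056]
dp cm [0.25 0.05 0.09] rot [-0.0009 -0.0026  0.0017] |d| 0.27 deg 0.2
513 [285. 169.] y [-13.7 -10.6  -7.8] z [-58.9 -55.2 -51.3] h 58.9
507 [356. 169.] y [10.2 12.9 16. ] z [-58.9 -55.2 -51.3] h 59.0
679 [477. 169.] y [50.9 52.9 57. ] z [-58.9 -55.2 -51.3] h 58.7
800 [548. 169.] y [74.7 76.3 80.9] z [-58.9 -55.1 -51. ] h 58.6
50 [290. 289.] y [-11.4 -10.5  -6.5] z [-12.2 -11.7 -11.2] h 55.6
42 [347. 288.] y [ 8.2 11.7 12.6] z [-12.3 -11.8 -11.4] h 55.4
26 [272. 301.] y [-18.3 -16.5 -12.6] z [-8.1 -7.8 -7.4] h 57.9
115 comb y -4.5 5.7 x -6.1 z -72.0
150 comb y -4.9 6.2 x -5.4 z -61.9
200 comb y -4.8 6.0 x -5.5 z -46.8
250 comb y -4.6 5.9 x -6.7 z -30.9
```

View pics/n5.png

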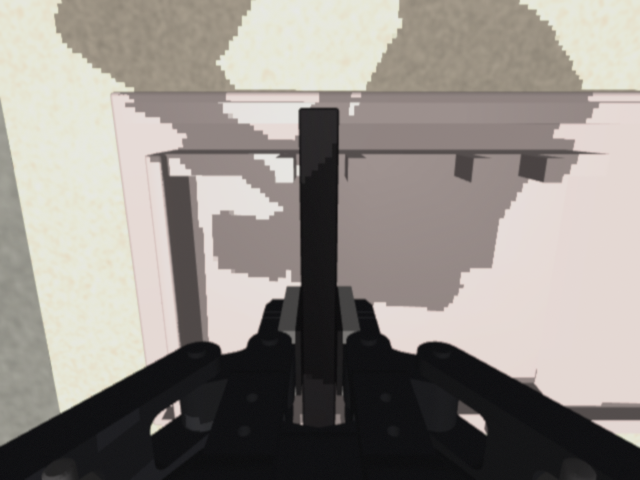

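The spine is between the posts (gap −7.8..10.2, comb −4.9..6.1). The last 2-3 mm down.

```bash
python3 -m creep '[{"grip":0.8,"dp":[0.2,0.05,0],"rotation":[0,0,0]},{"grip":0.8,"dp":[0.3,0.05,0],"rotation":[0,0,0]},{"grip":0.8,"dp":[0.3,0.05,0],"rotation":[0,0,0]}]' 
python3 -m creep '[{"grip":0.8,"dp":[0.1,0,0],"rotation":[0,0,0]},{"grip":0.8,"dp":[0.1,0,0],"rotation":[0,0,0]}]' 
python3 - <<'E'
from h import *
ND=frame([0,0,-1],sX); print(state()[1],state()[0]['wrist_force']); delta([.4957,-.2425,.0614],ND)
E
```

```text
time: 17.48
tool_pos: [0.4962, -0.2419, 0.0618]
tcp_rot: [1.201, 1.217, -1.199]
wrist_force: [-0.1, -0.3, -0.7]
width: 0.129
time: 17.65
tool_pos: [0.4965, -0.242, 0.0612]
tcp_rot: [1.201, 1.216, -1.199]
wrist_force: [-0.0, 0.5, -1.0]
width: 0.127
[ 0.4965303  -0.24204132  0.06122121] [-0.03698372  0.48272605 -0.988862  ]
dp cm [-0.02 -0.08  0.04] rot [-0.0008 -0.0016 -0.0001] |d| 0.1 deg 0.1
```

```bash
python3 -m creep '[{"grip":0.8,"dp":[0.1,-0.05,0],"rotation":[0,0,0]},{"grip":0.8,"dp":[0.15,-0.05,0],"rotation":[0,0,0]},{"grip":0.8,"dp":[0.15,-0.05,0],"rotation":[0,0,0]}]' 
python3 - <<'E'
from h import *
ND=frame([0,0,-1],sX); print(state()[1],state()[0]['wrist_force']); delta([.4957,-.2425,.0614],ND)
posts("n6")
E
```

```text
time: 17.9
tool_pos: [0.4965, -0.2421, 0.0611]
tcp_rot: [1.201, 1.216, -1.198]
wrist_force: [-2.4, 1.4, 6.5]
width: 0.123
[ 0.49653385 -0.24213715  0.06107776] [-2.4073468   1.36862135  6.5103954 ]
dp cm [-0.03 -0.08  0.04] rot [-0.0009 -0.0014 -0.001 ] |d| 0.1 deg 0.1
537 [279. 168.] y [-15.  -12.   -9.2] z [-59.4 -55.8 -51.6] h 59.0
533 [353. 168.] y [ 8.8 11.6 14.6] z [-59.4 -55.8 -51.7] h 59.0
714 [476. 168.] y [49.5 51.4 55.6] z [-59.4 -55.8 -51.8] h 58.7
825 [549. 168.] y [73.3 74.8 79.6] z [-59.4 -55.7 -51.7] h 58.5
134 [287. 293.] y [-18.1 -10.2  -6.9] z [-12.3 -11.7  -7.5] h 56.2
61 [348. 290.] y [ 8.2 11.7 12.7] z [-12.2 -11.8 -11.4] h 54.1
11 [368. 302.] y [17.4 18.6 19.6] z [-8.3 -7.8 -7.3] h 56.5
115 comb y -4.8 5.7 x -6.1 z -72.0
150 comb y -4.9 6.1 x -4.9 z -61.9
200 comb y -4.8 5.8 x -7.2 z -47.1
250 comb y -4.7 5.9 x -5.7 z -30.6
```

Contact with 6.5 N upward: the spine is on the notch floors, centred within 1 mm. Release slowly and back off upward.

```bash
python3 -m creep '[{"grip":1.3,"dp":[0,0,0],"rotation":[0,0,0]},{"grip":1.6,"dp":[0,0,0],"rotation":[0,0,0]},{"grip":2.2,"dp":[0,-0.05,0],"rotation":[0,0,0]},{"grip":3.2,"dp":[0,-0.05,0],"rotation":[0,0,0]},{"grip":3.5,"dp":[0,-0.05,0],"rotation":[0,0,0]}]' 
python3 -m creep '[{"grip":3.5,"dp":[-0.5,0,0],"rotation":[0,0,0]},{"grip":3.5,"dp":[-2,0,0],"rotation":[0,0,0]},{"grip":3.5,"dp":[-4.5,0,0],"rotation":[0,0,0]},{"grip":3.5,"dp":[-7.5,0,0],"rotation":[0,0,0]},{"grip":3.5,"dp":[-11,0,0],"rotation":[0,0,0]}]' 
python3 - <<'E'
from h import *
s,p,r=state(); print(p); 
cal=bot.get_calibration("wrist");im,d=bot.read_camera("wrist"); np.savez("/tmp/n7.npz",d=d,**cal); cv2.imwrite("pics/n7.png",im[...,::-1])
im,d=bot.read_camera("scene"); cv2.imwrite("pics/n7s.png",cv2.resize(im[270:450,60:260],None,fx=3,fy=3,interpolation=cv2.INTER_CUBIC)[...,::-1])
W,d=cloud("/tmp/n7.npz"); g=cv2.imread("pics/n7.png").max(axis=2)
k=(g<60)&(d>.18)&(W[...,2]>.055)&(W[...,2]<.08)&(abs(W[...,0]-.496)<.03)
q=W[k]; print(len(q),np.percentile(q,[2,50,98],axis=0).round(4))
rel=q-notch; print("x",np.percentile(rel@sX,[2,50,98]).round(4),"y",np.percentile(rel@sY,[1,50,99]).round(4))
for lo in np.arange(-.07,.08,.035):
    kk=(rel@sY>lo)&(rel@sY<lo+.03); print(lo.round(3),np.median((rel@sX)[kk]).round(4),np.median(rel[kk,2]).round(4)) if kk.sum()>20 else None
E
```

```text
time: 18.37
tool_pos: [0.4951, -0.2419, 0.0593]
tcp_rot: [1.201, 1.217, -1.199]
wrist_force: [0.1, 0.1, -0.1]
width: 0.409
time: 18.78
tool_pos: [0.494, -0.2414, 0.1692]
tcp_rot: [1.201, 1.221, -1.201]
wrist_force: [0.4, -0.4, 0.2]
width: 0.41
[ 0.49395109 -0.24140453  0.16919702]
4524 [[ 0.4911 -0.313   0.0658]
 [ 0.497  -0.2322  0.0671]
 [ 0.5026 -0.1703  0.0685]]
x [-0.0045  0.0011  0.0064] y [-0.0724  0.0103  0.0734]
-0.07 0.0008 0.0262
-0.035 0.0007 0.0262
0.0 0.0012 0.0262
0.035 0.0011 0.0261
0.07 0.0013 0.0262
```

View pics/n7.png

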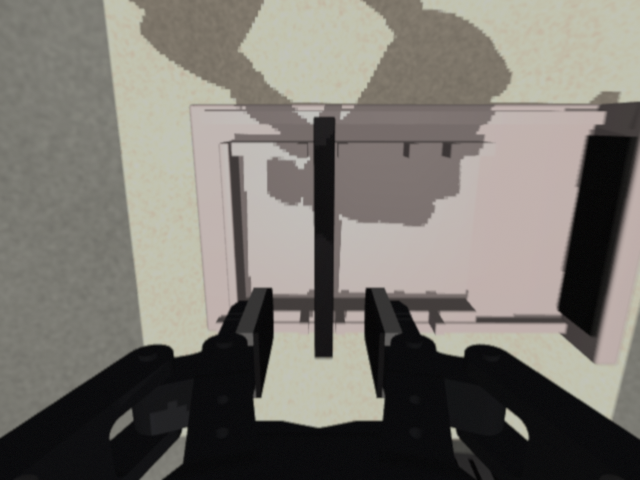

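View pics/n7s.png

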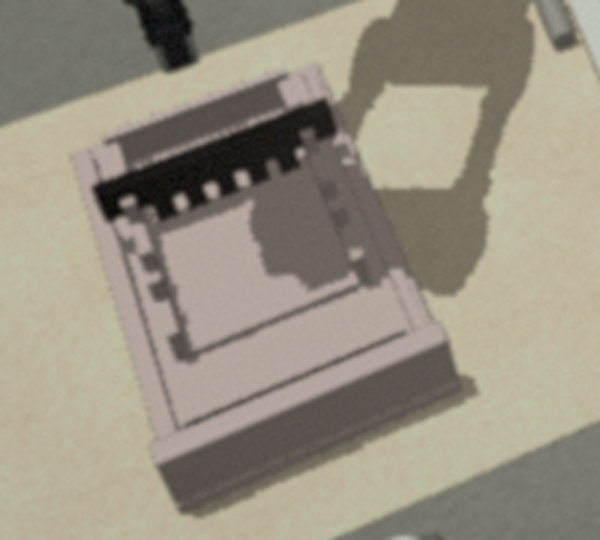

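The comb stands level and upright: top 67.1 mm above the bench, centred in the near notches, teeth down in the tray, and the jaws are free (bar at u 314-335). Next I go behind the closed end, turning the tool 90° so that the closed fingers' sides push.

```bash
python3 -m creep '[{"grip":3,"dp":[-2,-2,0],"rotation":[0.62,0,0]},{"grip":2,"dp":[-2,-5,0],"rotation":[0.62,0,0]},{"grip":1,"dp":[-2,-8,0],"rotation":[0.62,0,0]},{"grip":0,"dp":[-2,-11,0],"rotation":[0.62,0,0]},{"grip":0,"dp":[-2,-11,0],"rotation":[0.62,0,0]}]' 
python3 - <<'E'
from h import *
PU=frame([0,0,-1],-sY); s,p,r=state(); print(p,s['q'].round(2)); delta([.388,-.2437,.18],PU)
E
```

```text
time: 19.3
tool_pos: [0.3804, -0.2425, 0.1884]
tcp_rot: [1.645, 0.859, -1.65]
wrist_force: [0.2, 0.2, -0.5]
width: 0.002
[ 0.38041287 -0.24251354  0.1884188 ] [-0.62 -0.12  2.12 -0.    1.15 -0.01]
dp cm [ 0.84  0.69 -0.34] rot [0.9426 0.0028 0.0054] |d| 1.14 deg 54.0
```

```bash
python3 -m creep '[{"grip":0,"dp":[0,0.5,-0.3],"rotation":[0.6,0,0]},{"grip":0,"dp":[0,0.5,-0.3],"rotation":[0.6,0,0]},{"grip":0,"dp":[0,0.5,-0.3],"rotation":[0.6,0,0]},{"grip":0,"dp":[0,0.5,-0.3],"rotation":[0.6,0,0]},{"grip":0,"dp":[0,0.5,-0.3],"rotation":[0.6,0,0]}]' 
python3 -m creep '[{"grip":0,"dp":[2,0,0],"rotation":[0.34,0,0]},{"grip":0,"dp":[4,0,0],"rotation":[0.34,0,0]},{"grip":0,"dp":[5,0,0],"rotation":[0.34,0,0]},{"grip":0,"dp":[5,0,0],"rotation":[0.34,0,0]},{"grip":0,"dp":[5,0,0],"rotation":[0.34,0,0]}]' 
python3 - <<'E'
from h import *
PU=frame([0,0,-1],-sY); s,p,r=state(); print(p,s['q'].round(2)); delta([.388,-.2437,.037],PU)
cal=bot.get_calibration("wrist");im,d=bot.read_camera("wrist"); np.savez("/tmp/u1.npz",d=d,**cal); cv2.imwrite("pics/u1.png",im[...,::-1])
ct=np.load("/tmp/ct.npz"); v,u=np.mgrid[0:480,0:640]
T=(np.stack([(u-cal['cx'])/cal['fx']*d,(v-cal['cy'])/cal['fy']*d,d],-1)@ct['A'].T+ct['b'])*1000
h=p[2]*1000-T[...,0]; k=(h>44)&(h<50)&(T[...,2]<-20)&(T[...,2]>-110)&(d>0)&(abs(T[...,1])<60); q=T[k]; print("end wall top z",np.percentile(q[:,2],[3,50,97]),"y",np.percentile(q[:,1],[1,99]))
E
```

```text
time: 19.72
tool_pos: [0.3909, -0.2439, 0.1894]
tcp_rot: [2.027, 0.369, -2.028]
wrist_force: [1.5, 0.1, -0.9]
width: 0.0
time: 20.13
tool_pos: [0.3905, -0.2435, 0.1389]
tcp_rot: [2.207, 0.033, -2.212]
wrist_force: [0.9, -0.2, 0.7]
width: -0.001
[ 0.39052749 -0.24349992  0.1389275 ] [-0.61 -0.05  2.16  0.    1.04  0.93]
dp cm [10.19  0.04  0.23] rot [0.0125 0.0019 0.003 ] |d| 10.2 deg 0.7
end wall top z [-101.4009729   -47.09353868  -43.32278343] y [-55.99869729  58.72020813]
```

View pics/u1.png

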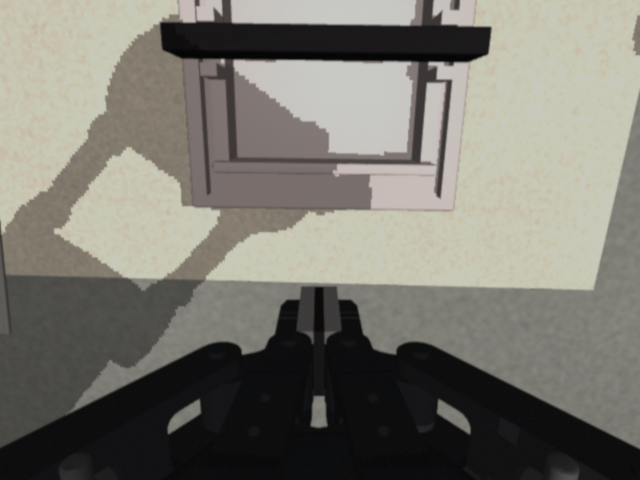

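The closed end's outer face is 43 mm ahead (x≈0.4335, matching 0.4331), at (325,170) in the picture, with the comb standing at (325,40). Lower the closed fingers.

```bash
python3 -m creep '[{"grip":0,"dp":[3,0,0.2],"rotation":[0.012,0,0]},{"grip":0,"dp":[6,0,0.2],"rotation":[0.012,0,0]},{"grip":0,"dp":[9,0,0.2],"rotation":[0.012,0,0]},{"grip":0,"dp":[9.9,0,0.2],"rotation":[0.012,0,0]},{"grip":0,"dp":[9.9,0,0.2],"rotation":[0.012,0,0]}]' 
python3 -m creep '[{"grip":0,"dp":[0,0,0],"rotation":[0,0,0]},{"grip":0,"dp":[0,0,0],"rotation":[0,0,0]},{"grip":0,"dp":[0,0,0],"rotation":[0,0,0]}]' 
python3 - <<'E'
from h import *
PU=frame([0,0,-1],-sY); s,p,r=state(); print(p,s['q'].round(2),s['wrist_force'].round(1)); delta([.388,-.2437,.037],PU)
im,d=bot.read_camera("scene"); cv2.imwrite("pics/u2s.png",cv2.resize(im[240:440,60:280],None,fx=3,fy=3,interpolation=cv2.INTER_CUBIC)[...,::-1])
E
```

```text
time: 20.6
tool_pos: [0.3876, -0.2427, 0.039]
tcp_rot: [2.213, 0.02, -2.222]
wrist_force: [0.2, -0.3, 0.8]
width: -0.004
time: 20.85
tool_pos: [0.3909, -0.245, 0.0428]
tcp_rot: [2.218, 0.013, -2.212]
wrist_force: [-0.2, -0.1, -0.4]
width: -0.001
[ 0.39088093 -0.24500979  0.04280151] [-0.61  0.09  2.23  0.    0.82  0.94] [-0.2 -0.1 -0.4]
dp cm [ 0.58 -0.13  0.29] rot [-0.0017 -0.0031 -0.0006] |d| 0.66 deg 0.2
```

View pics/u2s.png

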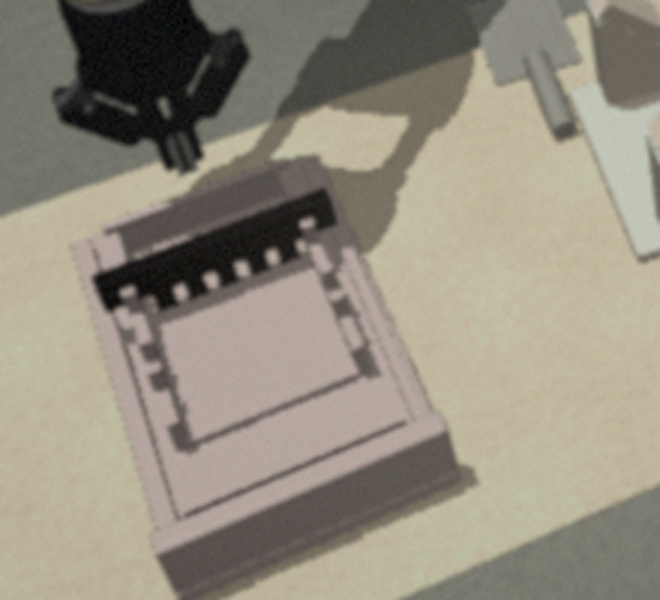

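```bash
python3 -m creep '[{"grip":0,"dp":[0.6,-0.1,-0.5],"rotation":[0,0,0]},{"grip":0,"dp":[0.6,-0.1,-1.2],"rotation":[0,0,0]},{"grip":0,"dp":[0.6,-0.1,-1.8],"rotation":[0,0,0]},{"grip":0,"dp":[0.6,-0.1,-2.3],"rotation":[0,0,0]},{"grip":0,"dp":[0.6,-0.1,-2.7],"rotation":[0,0,0]}]' 
python3 -m creep '[{"grip":0,"dp":[0,0,-0.2],"rotation":[0,0,0]},{"grip":0,"dp":[0,0,-0.4],"rotation":[0,0,0]},{"grip":0,"dp":[0,0,-0.6],"rotation":[0,0,0]},{"grip":0,"dp":[0,0,-0.8],"rotation":[0,0,0]},{"grip":0,"dp":[0,0,-1.0],"rotation":[0,0,0]}]' 
python3 - <<'E'
from h import *
s,p,r=state(); print(p,s['wrist_force'].round(1))
im,d=bot.read_camera("wrist"); cv2.imwrite("pics/u3.png",im[...,::-1])
E
```

```text
time: 21.32
tool_pos: [0.4172, -0.2425, 0.0347]
tcp_rot: [2.216, 0.015, -2.216]
wrist_force: [0.2, -0.1, 0.2]
width: -0.001
time: 21.73
tool_pos: [0.4254, -0.2422, 0.0344]
tcp_rot: [2.214, 0.016, -2.219]
wrist_force: [-3.7, -0.5, 1.8]
width: 0.001
[ 0.42540564 -0.2421693   0.03442616] [-3.7 -0.5  1.8]
```

View pics/u3.png

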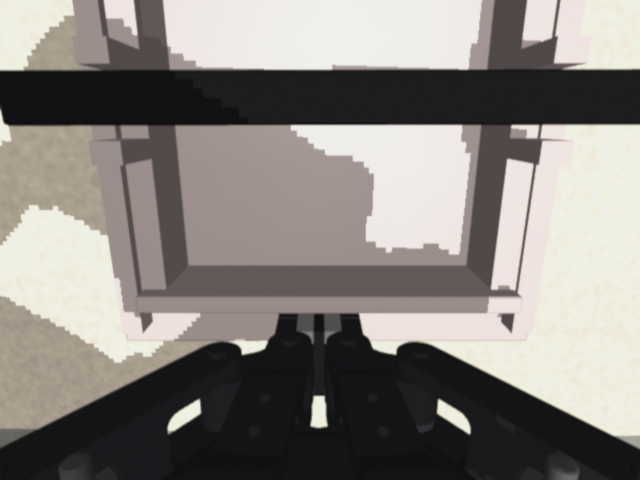

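Contact: 3.7 N against the fingers, which meet the middle of the closed end at (320,310), with the comb standing at v 70-125. I push steadily.

```bash
python3 -m creep '[{"grip":0,"dp":[0,0,-0.4],"rotation":[0,0,0]},{"grip":0,"dp":[0,0,-0.9],"rotation":[0,0,0]},{"grip":0,"dp":[0,0,-1.4],"rotation":[0,0,0]},{"grip":0,"dp":[0,0,-1.9],"rotation":[0,0,0]},{"grip":0,"dp":[0,0,-2.4],"rotation":[0,0,0]}]' 
python3 -m creep '[{"grip":0,"dp":[0,0,-0.5],"rotation":[0,0,0]},{"grip":0,"dp":[0,0,-1],"rotation":[0,0,0]},{"grip":0,"dp":[0,0,-1.5],"rotation":[0,0,0]},{"grip":0,"dp":[0,0,-2],"rotation":[0,0,0]},{"grip":0,"dp":[0,0,-2.4],"rotation":[0,0,0]}]' 
python3 - <<'E'
from h import *
s,p,r=state(); print(p,s['wrist_force'].round(1),(r.as_matrix()[:,1]).round(3))
E
```

```text
time: 22.2
tool_pos: [0.4503, -0.2418, 0.0343]
tcp_rot: [2.215, 0.016, -2.218]
wrist_force: [-3.5, 0.4, -1.0]
width: -0.004
time: 22.62
tool_pos: [0.4745, -0.2415, 0.0343]
tcp_rot: [2.216, 0.016, -2.217]
wrist_force: [-3.7, 1.2, -2.0]
width: 0.004
[ 0.47449263 -0.24147016  0.03432038] [-3.7  1.2 -2. ] [ 0.012 -1.    -0.002]
```

```bash
python3 -m creep '[{"grip":0,"dp":[0,0,-0.4],"rotation":[0,0,0]},{"grip":0,"dp":[0,0,-0.8],"rotation":[0,0,0]},{"grip":0,"dp":[0,0,-1.2],"rotation":[0,0,0]},{"grip":0,"dp":[0,0,-1.5],"rotation":[0,0,0]},{"grip":0,"dp":[0,0,-1.8],"rotation":[0,0,0]}]' 
python3 -m creep '[{"grip":0,"dp":[0,0,-0.15],"rotation":[0,0,0]},{"grip":0,"dp":[0,0,-0.3],"rotation":[0,0,0]},{"grip":0,"dp":[0,0,-0.4],"rotation":[0,0,0]}]' 
```

```text
time: 23.03
tool_pos: [0.4922, -0.2413, 0.0344]
tcp_rot: [2.216, 0.016, -2.217]
wrist_force: [-3.1, 1.8, -3.1]
width: -0.003
time: 23.28
tool_pos: [0.4945, -0.2415, 0.0345]
tcp_rot: [2.212, 0.017, -2.221]
wrist_force: [-10.6, 0.0, 4.9]
width: -0.001
```

```bash
python3 -m creep '[{"grip":0,"dp":[0,0,-0.1],"rotation":[0,0,0]},{"grip":0,"dp":[0,0,-0.2],"rotation":[0,0,0]},{"grip":0,"dp":[0,0,-0.2],"rotation":[0,0,0]}]'
python3 - <<'E'
from h import *
s,p,r=state(); print(p,s['wrist_force'].round(1))
cal=bot.get_calibration("top"); im,d=bot.read_camera("top"); cv2.imwrite("pics/t1.png",im[...,::-1])
cv2.imwrite("pics/t1c.png",cv2.resize(im[160:320,430:560],None,fx=3.6,fy=3.6,interpolation=cv2.INTER_CUBIC)[...,::-1])
cal=bot.get_calibration("wrist");im,d=bot.read_camera("wrist"); np.savez("/tmp/u4.npz",d=d,**cal); cv2.imwrite("pics/u4.png",im[...,::-1])
E
```

```text
time: 23.53
tool_pos: [0.4946, -0.2414, 0.0346]
tcp_rot: [2.208, 0.017, -2.225]
wrist_force: [-15.0, -0.3, 8.4]
width: 0.002
[ 0.49457508 -0.24142946  0.03455083] [-15.   -0.3   8.4]
```

View pics/u4.png

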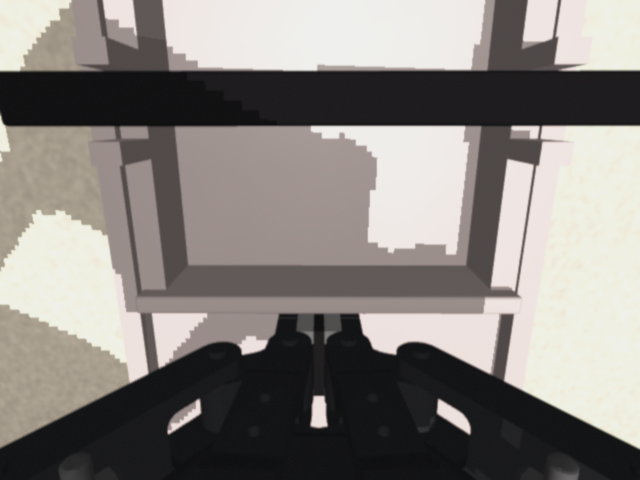

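View pics/t1c.png

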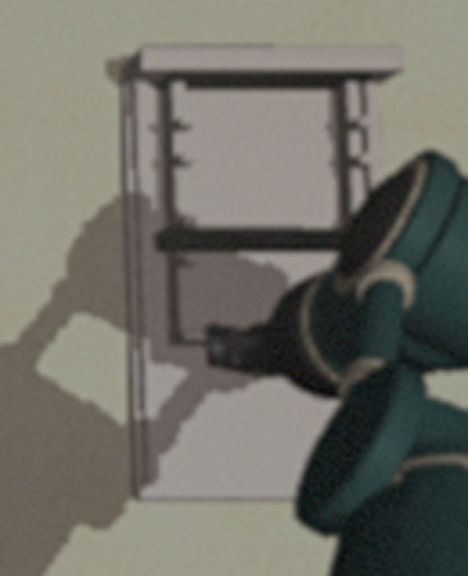

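The push met a hard stop (15 N, no further motion) and the comb still stands. One more small nudge, then I back off and measure.

```bash
python3 -m creep '[{"grip":0,"dp":[0,0,-0.1],"rotation":[0,0,0]},{"grip":0,"dp":[0,0,-0.2],"rotation":[0,0,0]},{"grip":0,"dp":[0,0,-0.2],"rotation":[0,0,0]}]'
python3 -m creep '[{"grip":0,"dp":[0,0,0.4],"rotation":[0,0,0]},{"grip":0,"dp":[0,0,1],"rotation":[0,0,0]},{"grip":0,"dp":[0,0,2],"rotation":[0,0,0]},{"grip":0,"dp":[0,0,3.5],"rotation":[0,0,0]},{"grip":0,"dp":[0,0,5.5],"rotation":[0,0,0]}]'
python3 -m creep '[{"grip":0,"dp":[-3,0,2],"rotation":[0,0,0]},{"grip":0,"dp":[-6,0,2],"rotation":[0,0,0]},{"grip":0,"dp":[-9,0,2],"rotation":[0,0,0]},{"grip":0,"dp":[-12,0,2],"rotation":[0,0,0]},{"grip":0,"dp":[-15,0,2],"rotation":[0,0,0]}]'
python3 -m creep '[{"grip":0,"dp":[-3,0,0],"rotation":[0,0,0]},{"grip":0,"dp":[-3,0,0],"rotation":[0,0,0]},{"grip":0,"dp":[-3,0,0],"rotation":[0,0,0]},{"grip":0,"dp":[-3,0,0],"rotation":[0,0,0]}]'
python3 - <<'E'
from h import *
s,p,r=state(); print(p,s['wrist_force'].round(1))
cal=bot.get_calibration("wrist");im,d=bot.read_camera("wrist"); np.savez("/tmp/f1.npz",d=d,**cal); cv2.imwrite("pics/f1.png",im[...,::-1])
im,d=bot.read_camera("scene"); cv2.imwrite("pics/f1s.png",im[...,::-1])
im,d=bot.read_camera("top"); cv2.imwrite("pics/f1t.png",im[...,::-1])
W,d=cloud("/tmp/f1.npz"); g=cv2.imread("pics/f1.png").max(axis=2)
rel=W-np.array([.5506,-.2416,0]); sx=rel@sX; sy=rel@sY; h=W[...,2]
k=(g<60)&(d>.15)&(h>.055)&(h<.08)&(abs(sy)<.09)&(sx<.1); print("comb sx",np.percentile(sx[k],[2,50,98]).round(4),"sy",np.percentile(sy[k],[1,99]).round(4),"h",np.median(h[k]).round(4))
k=(g>70)&(d>.15)&(h>.044)&(h<.050)&(sx>-.12)&(sx<0)&(abs(sy)<.063); print("closed end top sx",np.percentile(sx[k],[3,50,97]).round(4))
E
```

```text
time: 23.88
tool_pos: [0.4946, -0.2414, 0.0345]
tcp_rot: [2.203, 0.018, -2.229]
wrist_force: [-21.0, -1.1, 13.4]
width: -0.0
time: 24.3
tool_pos: [0.4468, -0.2432, 0.0358]
tcp_rot: [2.219, 0.013, -2.21]
wrist_force: [0.3, -0.1, 0.3]
width: -0.001
time: 24.72
tool_pos: [0.4255, -0.243, 0.1869]
tcp_rot: [2.218, 0.013, -2.213]
wrist_force: [1.2, -0.4, 0.1]
width: -0.001
time: 25.05
tool_pos: [0.4253, -0.2428, 0.2148]
tcp_rot: [2.217, 0.014, -2.215]
wrist_force: [0.4, -0.0, -0.2]
width: 0.001
[ 0.42527365 -0.24278354  0.21480173] [ 0.4 -0.  -0.2]
comb sx [0.0131 0.0138 0.0167] sy [-0.0729  0.0718] h 0.0663
closed end top sx [-0.0444 -0.0417 -0.039 ]
```

View pics/f1.png

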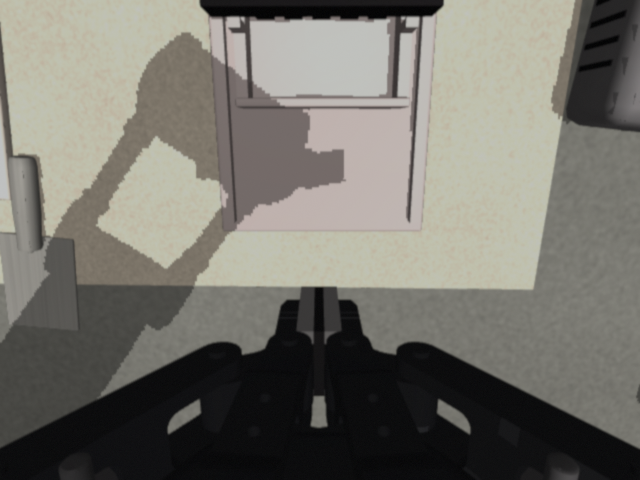

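View pics/f1s.png

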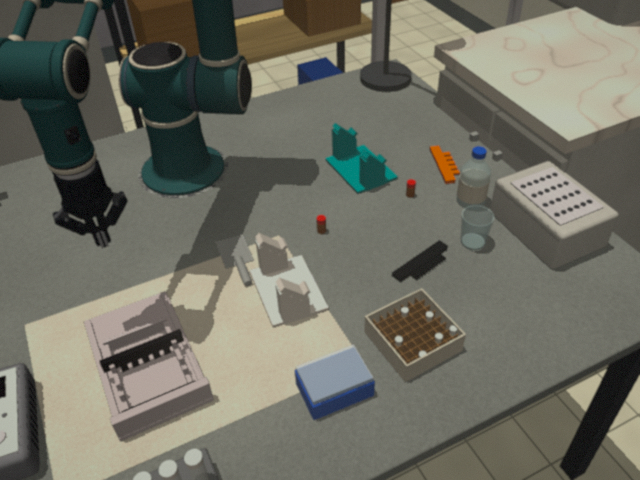

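View pics/f1t.png

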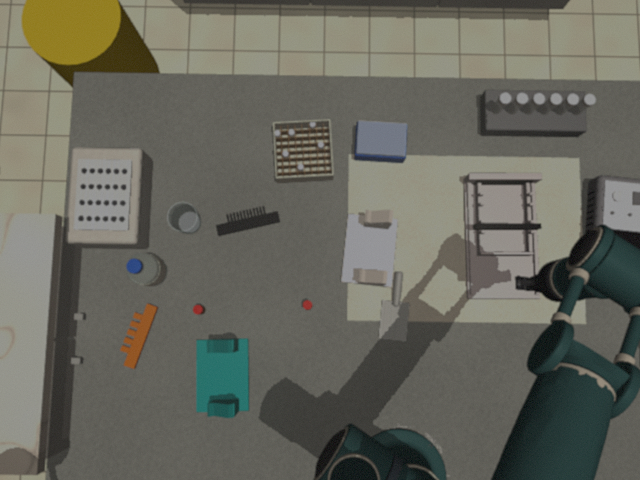

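```bash
python3 - <<'E'
from h import *
a=cv2.imread("pics/f1s.png")[280:440,70:230]; b=cv2.imread("pics/f1t.png")[165:305,455:560]
cv2.imwrite("pics/f1c.png",np.hstack([cv2.resize(a,(400,400),interpolation=cv2.INTER_CUBIC),cv2.resize(b,(300,400),interpolation=cv2.INTER_CUBIC)]))
E
```

```text
(no output)
```

View pics/f1c.png

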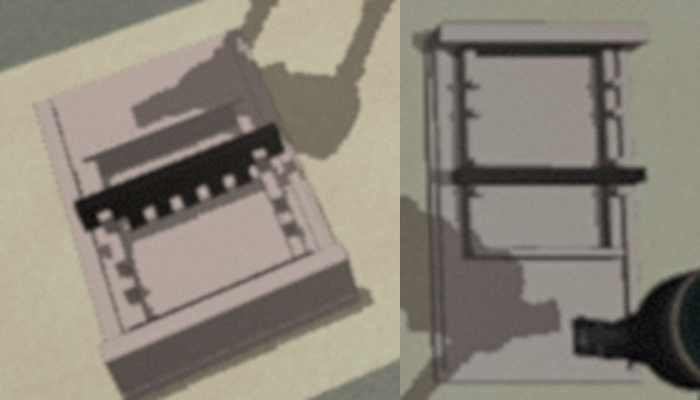

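The tray is against the end wall, the comb stands in the near notches (left crop (180,180)), bystanders are unmoved in the top view, and the robot touches nothing. I hand the job in.

```bash
python3 - <<'E'
from workcell import bot
print(bot.finish_job())
E
```

```text
the job is handed in; nothing more can be done
None
```

The job is handed in at about 25 s, with the comb standing in the tray and the tray home against the rubber face.

**What I did:** I picked up the black five-toothed comb and parked it on the white rest, teeth downhill against the ledges, and let go. I then took it again by the back of its spine, stood it teeth down in the notches nearer the closed end, and let go. Last, I pushed the tray home with the closed fingers.

**What the last checks showed:**
- **Tray:** it stopped moving while my push rose from 10 to 21 N. Its far end works out at 125.6 mm from the stand's centre, against 125.7 mm for the rubber face.
- **Comb:** it still stands level across both side walls, with its top at about 66–67 mm (67 mm expected). The last wrist picture cuts it off at the edge, so its place in the near notches was confirmed from the top and scene pictures.
- **Other things:** the fine comb and the other bystanders look unmoved in the top view, and the robot is clear of everything.

**What disagreed:**
- **Travel:** I measured about 72.5 mm rather than 75 mm, so the tray may have started 2 mm in, or this is measurement error.
- **Grip widths:** both read about 1.5 mm under the true sizes.
- **Refused call:** one early move call was refused because it lacked the grip value, and the arm did not move.

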